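# Put the lapping plates away oiled

### The job

Put the lapping plates away for the night: first clear both white dressing sticks off the black pile base into the steel tray, then stack all the loose lapping plates on the base in one flat, square pile, exactly over the grey outline marked at its centre. When the pile is complete, push the oil mister's nozzle cap all the way down for a moment and let it spring back up; leave the jar, the brush and the carton where they are.

Things in the scene. Friction and masses are not known exactly. Their poses are not given: they have to be found in the camera images.
- base_top (a point): centre of the top face of the pile base, a fixed black slab 150 x 130 mm and 12 mm high, with a flush grey rectangle of the plates' outline, 100 x 60 mm, marked at its centre; x along its 150 mm side and the long side of the mark, z up. The pile is to be centred here, long sides of the plates along x
- base: the same slab; origin at the centre of its underside, x along its long side
- tray: fixed open steel tray, 190 (x) x 130 (y) mm outside, 30 mm high, walls and floor 5 mm; origin at the centre of its underside
- plate1: lapping plate (3 to 5 of the five alike plates are present, the others None): flat aluminium plate 100 (x) x 60 (y) x 14 (z) mm with a grey dotted face, 0.23 kg, lying flat on the bench; origin at the centre of its underside. Either face may be up
- plate2: lapping plate (3 to 5 of the five alike plates are present, the others None): flat aluminium plate 100 (x) x 60 (y) x 14 (z) mm with a grey dotted face, 0.23 kg, lying flat on the bench; origin at the centre of its underside. Either face may be up
- plate3: lapping plate (3 to 5 of the five alike plates are present, the others None): flat aluminium plate 100 (x) x 60 (y) x 14 (z) mm with a grey dotted face, 0.23 kg, lying flat on the bench; origin at the centre of its underside. Either face may be up
- plate4: lapping plate (3 to 5 of the five alike plates are present, the others None): flat aluminium plate 100 (x) x 60 (y) x 14 (z) mm with a grey dotted face, 0.23 kg, lying flat on the bench; origin at the centre of its underside. Either face may be up
- plate5: lapping plate (3 to 5 of the five alike plates are present, the others None): flat aluminium plate 100 (x) x 60 (y) x 14 (z) mm with a grey dotted face, 0.23 kg, lying flat on the bench; origin at the centre of its underside. Either face may be up
- stick_low: white dressing stick, 150 (x) x 25 x 25 mm, about 0.2 kg, lying on the pile base; origin at the centre of one long face, the under one at the start, z through the stick
- stick_high: a second, equal white dressing stick, lying crosswise on top of stick_low
- mister: oil mister: white bottle 62 mm across fixed in a steel foot 85 x 85 mm; shoulder 139 mm high, black nozzle cap above; origin at the centre of the underside of the foot
- nozzle_top (a point): centre of the top of the nozzle cap (38 mm across), 186 mm above the bench when up; moves with the cap
- nozzle (a joint): travel of the sprung nozzle cap in m: 0 up, 0.008 fully down (about 6 to 7 N)
- jar: bystander: closed glass jar with red lid, 70 mm across, 110 mm high; origin under its centre
- brush: bystander: bench brush 180 mm long lying on the bench; origin under its middle
- carton: bystander: carton 90 x 120 x 60 mm; origin under its centre
Mind the look-alikes: they are no part of the job. Leave any purple or yellow look-alike of the plate2 alone.

How it is judged:
By the outcome, as a careful person would: the job done as asked, in the order asked, and still so for the second after the job is handed in, with the robot touching nothing.
Of plate1, plate2, plate3, plate4, plate5 only 3 to 5 are there at a start; the rules pass over those that are not, and their reading is None.
At some moment in a run one of plate1, plate2, plate3, plate4, plate5, stick_low, stick_high may be knocked a few centimetres aside while the robot is not near it.
Once in a run the grip may slacken for a moment while it holds something.
It also fails if it takes over 210 s, if anything falls off the work surface, if the arm or the gripper's body presses on something with over 40 N, if the wrist force passes 120 N, or if a joint passes its speed limit or range.

### The arm

A 6-joint arm with a two-finger parallel gripper is mounted at the origin on the work surface. World frame = base frame: x ahead of the robot, y to its left, z up, the work surface at z = 0. Lengths are in m, angles in rad, forces in N, time in s.
With the tool pointing down it reaches from about 0.35 to 0.725 m from the base axis. Payload 6 kg.
Tool frame: the origin (TCP) lies at the very end of the fingers, on their centre line; the grasp point (between the pads) lies 19 mm behind it; z points along the fingers, y is the line along which they close (so a half turn about z gives the same grasp; the last joint's range is limited). The gripper opens to 85 mm and grips with 20 to 120 N. Pads are 22 mm wide; open, the fingers measure 114 mm over their backs; the gripper's body (76 mm by 85 mm) begins 54 mm behind the grasp point. The pads swing forward as they close: fully open they stand 13 mm farther back than shut.
Start: joints at [1.679, 0.04, 0.085, 0, -1.615, -0.334], TCP at [0.134, 0.585, 0.231] pointing down, gripper open.
Joint ranges: [-2.56, 2.56], [-1.29, 2.01], [-1.08, 1.49], [-3.29, 1.98], [-2.81, -0.18], [-2.99, 2.99]. Speed limits (rad/s): [2.57, 2.57, 3.01, 3.14, 3.14, 3.14].

### API

Orientations are given as a rotation vector (axis times angle).
In Python, from station import ctrl gives the robot as it stands.
- The arm moves only by the shell command python3 -m crank 'ROWS' [FORCE]. ROWS is JSON, one flat list of numbers, 7 for each row, row after row: the shift along the tool's x, y, z in mm, then the turn, a rotation vector about the tool's x, y, z in rad, then the opening, from 0 (shut) to 1 (fully open). A call has exactly 5 rows; each row shifts and turns the commanded pose from where the row before left it, along the tool's axes as they then stand; what a row does not reach is not made up. A row lasts 1/10 s, in which the tool goes at most 50 mm and 8.59 degrees, less where a joint would pass 70% of its speed; a pose out of reach is approached as far as the arm can. A call with a gripper value outside its range is refused whole. The fingers move at their own pace and stop on an object; FORCE is the grip in N (left out, the last holds). Time passes only in rows, so rows that do not move let the fingers close, or fill a call up. It gives the time, the measured TCP pose, the force, the opening and the grip force at its end, in the units of the state.
- ctrl.sense(): the state, without advancing time (a new reading comes with each control period).
- ctrl.snapshot(name): name is "scene" or "side" or "wrist"; returns a dict with "pixels" (384x512x3 uint8, blue, green, red), "vfov" (degrees; the focal length in pixels is half the picture's height over the tangent of half this angle, whatever the lens; pixels are square), "cx", "cy" (the principal point, pixels), "pose" (4x4, takes a point from camera to world coordinates). Camera axes: x right, y down, z forward; pixel columns grow to the right and rows downward; lengths in m; the calibration is good to about 2 mm. A picture is of the moment at which its call begins. There is no depth.
- ctrl.hand_in(): hands the job in; it is judged then, once.
The state is a dict: "t": time; "joints": joint angles; "joint_velocities": joint speeds; "effort": joint torques, N m; "eef_pos": TCP position; "orientation": TCP orientation; "wrist_force": force on the tool from outside, world axes, zero at the start; "ft_torque": the same for the moment, N m; "opening": finger opening in m; "grasp_force": force on a finger pad.
Only numpy, scipy, OpenCV 4.12 (cv2) and the standard library are available. Lean on these libraries where they do the work, as an engineer would, in place of code of your own. Each camera call takes 0.05 s, during which the arm holds its last target. There are 200 camera calls.

## Working session

There is one attempt and no reset: what is moved stays moved. The work goes in short steps, Python scripts to look and compute and a shell command to move; the robot and the scene stay as the last step left them, time stands still between calls to the robot, and variables do not carry over. Pictures are saved under pics/ and viewed, at most 14 in all, crops included, and the job is handed in when it is done.

```bash
ls; mkdir -p pics
python3 - <<'E'
from station import ctrl
import cv2,numpy as np
s=ctrl.sense();print({k:np.round(v,3).tolist() for k,v in s.items()})
for n in("scene","side","wrist"):
    d=ctrl.snapshot(n);cv2.imwrite(f"pics/{n}0.png",d["pixels"]);print(n,d["vfov"],d["cx"],d["cy"],np.round(d["pose"],3).tolist(),d.keys())
E
```

```text
pics
{'t': 0.0, 'joints': [1.679, 0.041, 0.084, -0.0, -1.615, -0.334], 'joint_velocities': [-0.0, 0.001, 0.001, 0.001, 0.001, 0.001], 'effort': [0.0, -36.82, 34.742, 6.932, -0.005, 0.0], 'eef_pos': [0.134, 0.584, 0.23], 'orientation': [3.12, -0.354, -0.0], 'wrist_force': [-0.045, -0.182, 0.921], 'ft_torque': [0.026, 0.005, 0.016], 'grasp_force': 0.0, 'opening': 0.086}
scene 52.65102022359089 255.75376702516894 188.76482547465577 [[0.623, 0.601, -0.5, 1.272], [0.782, -0.477, 0.401, -0.526], [0.003, -0.641, -0.768, 1.189], [0.0, 0.0, 0.0, 1.0]] dict_keys(['pixels', 'vfov', 'cx', 'cy', 'pose'])
side 55.594429309498764 253.27122582849785 188.63276475166717 [[0.863, -0.357, 0.357, 0.182], [-0.505, -0.59, 0.63, -0.713], [-0.015, -0.724, -0.689, 0.945], [0.0, 0.0, 0.0, 1.0]] dict_keys(['pixels', 'vfov', 'cx', 'cy', 'pose'])
wrist 65.6153166325929 255.55605923985877 192.1851051494629 [[-0.224, -0.922, -0.315, 0.216], [-0.975, 0.212, 0.071, 0.566], [0.001, 0.323, -0.946, 0.372], [0.0, 0.0, 0.0, 1.0]] dict_keys(['pixels', 'vfov', 'cx', 'cy', 'pose'])
```

View pics/scene0.png

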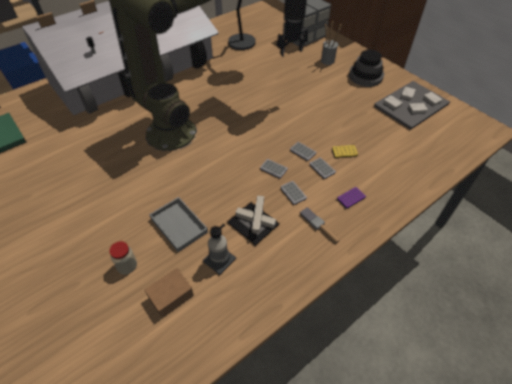

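View pics/side0.png

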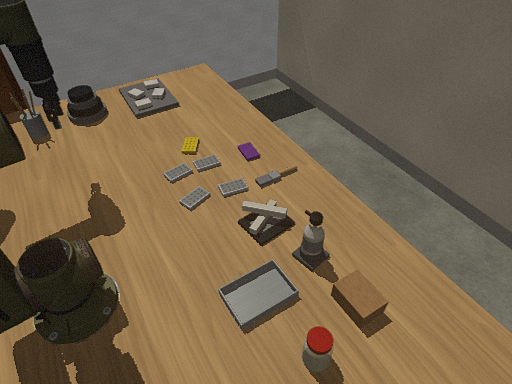

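The scene view shows four grey plates near (303,151), (322,168), (274,169) and (292,192), and the crossed sticks on the base at (256,220). The tray is at (179,225) and the mister at (219,250). Yellow and purple look-alikes, brush, jar and carton are around them. The side view shows the same layout: plates at (178,173), (207,162), (195,198) and (233,187), base at (267,222), tray at (259,294), mister at (312,240).

```bash
cat > h.py <<'E'
import cv2,numpy as np
from station import ctrl
from scipy.spatial.transform import Rotation as R
def ray(d,uv):
    f=d["pixels"].shape[0]/2/np.tan(np.radians(d["vfov"]/2))
    uv=np.atleast_2d(np.asarray(uv,float)); P=np.array(d["pose"])
    v=np.c_[(uv[:,0]-d["cx"])/f,(uv[:,1]-d["cy"])/f,np.ones(len(uv))]
    return P[:3,3],v@P[:3,:3].T
def onplane(d,uv,z):
    o,v=ray(d,uv); return (o+v*((z-o[2])/v[:,2])[:,None])[:,:2]
def project(d,p):
    P=np.array(d["pose"]);f=d["pixels"].shape[0]/2/np.tan(np.radians(d["vfov"]/2))
    c=(np.atleast_2d(p)-P[:3,3])@P[:3,:3]; return np.c_[c[:,0]/c[:,2]*f+d["cx"],c[:,1]/c[:,2]*f+d["cy"]]
def tri(ds,uvs):
    A=np.zeros((3,3));b=np.zeros(3)
    for d,uv in zip(ds,uvs):
        o,v=ray(d,uv);v=v[0]/np.linalg.norm(v[0]);M=np.eye(3)-np.outer(v,v);A+=M;b+=M@o
    return np.linalg.solve(A,b)
def rects(d,mask,z,amin=0,amax=9e9):
    "blobs in mask -> rectangles on plane z: centre, (long,short) mm, angle of the long side deg"
    out=[]
    for c in cv2.findContours(mask.astype(np.uint8),cv2.RETR_EXTERNAL,cv2.CHAIN_APPROX_NONE)[0]:
        a=cv2.contourArea(c)
        if not amin<a<amax: continue
        w=onplane(d,c[:,0,:],z)*1000
        (x,y),(l,s),g=cv2.minAreaRect(w.astype(np.float32))
        if l<s:l,s,g=s,l,g+90
        out.append((np.round([x,y],1).tolist(),round(l,1),round(s,1),round((g+90)%180-90,1),c[:,0].mean(0).round().tolist()))
    return out
E
python3 - <<'E'
from h import *
a=ctrl.snapshot("scene");b=ctrl.snapshot("side")
pts=dict(p1=((303,151),(178,173)),p2=((322,168),(207,162)),p3=((274,169),(195,198)),p4=((292,192),(233,187)),yellow=((345,152),(190,146)),purple=((351,198),(249,151)),cap=((216,231),(316,216)),lid=((120,248),(319,340)))
for k,v in pts.items():print(k,onplane(a,v[0],.014).round(3),onplane(b,v[1],.014).round(3),tri((a,b),v).round(3))
print('base',onplane(a,(254,224),.012).round(3),onplane(b,(267,222),.012).round(3))
print('tray',onplane(a,(179,225),.03).round(3),onplane(b,(259,294),.03).round(3))
E
```

```text
p1 [[0.467 0.379]] [[0.457 0.366]] [0.46  0.386 0.001]
p2 [[0.589 0.373]] [[0.582 0.369]] [0.585 0.378 0.007]
p3 [[0.47  0.214]] [[0.458 0.205]] [0.462 0.221 0.   ]
p4 [[0.608 0.19 ]] [[0.603 0.184]] [0.606 0.191 0.009]
yellow [[0.584 0.516]] [[0.566 0.503]] [ 0.574  0.531 -0.005]
purple [[0.772 0.348]] [[0.763 0.343]] [0.769 0.354 0.005]
cap [[ 0.573 -0.148]] [[ 0.778 -0.091]] [ 0.672 -0.202  0.18 ]
lid [[ 0.423 -0.451]] [[ 0.523 -0.438]] [ 0.489 -0.461  0.104]
base [[ 0.633 -0.021]] [[ 0.621 -0.026]]
tray [[ 0.478 -0.243]] [[ 0.453 -0.254]]
```

View pics/wrist0.png

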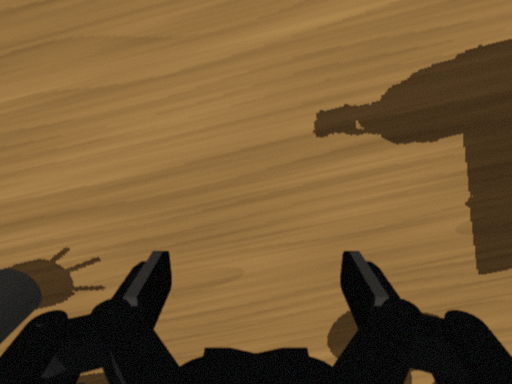

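The wrist view shows only the bare bench, with the fingers at the bottom and their tips around (160,255) and (350,255). Next I move over the plates and base.

```bash
cat >> h.py <<'E'
def delta(x,y,z,yaw=None):
    "tool-frame shift (mm) and turn about tool z (rad) from the measured pose; yaw = direction of tool x in world, deg"
    s=ctrl.sense();M=R.from_rotvec(s["orientation"]).as_matrix()
    cur=np.degrees(np.arctan2(M[1,0],M[0,0]))
    d=M.T@(np.array([x,y,z])-s["eef_pos"])*1000
    t=None if yaw is None else round(np.radians(-((yaw-cur+180)%360-180)),3)
    return dict(t=round(s["t"],2),shift=d.round(1).tolist(),turn=t,yaw=round(cur,2),tilt=np.round(M[:2,2],4).tolist(),pos=np.round(s["eef_pos"],4).tolist())
def snap(name,fn=None):
    d=ctrl.snapshot(name)
    if fn: cv2.imwrite("pics/"+fn+".png",d["pixels"])
    return d
E
for i in 1; do
python3 -m crank '[34,25,-5,0,0,0,1, 34,25,-5,0,0,0,1, 34,25,-5,0,0,0,1, 34,25,-5,0,0,0,1, 34,25,-5,0,0,0,1]'
python3 -m crank '[34,25,-5,0,0,0,1, 34,25,-5,0,0,0,1, 34,25,-5,0,0,0,1, 34,25,-5,0,0,0,1, 34,25,-5,0,0,0,1]'
python3 -m crank '[34,25,-5,0,0,0,1, 34,25,-5,0,0,0,1, 34,25,-5,0,0,0,1, 34,25,-5,0,0,0,1, 34,25,-5,0,0,0,1]'
done
python3 - <<'E'
from h import *
print(delta(.55,.1,.3,0))
d=snap("wrist","w1")
E
```

```text
t: 0.75
eef_pos: [0.2728, 0.4234, 0.2565]
orientation: [-3.121, 0.353, 0.0]
wrist_force: [-0.6, -0.2, 0.4]
opening: 0.0855
grasp_force: 0.0
t: 1.25
eef_pos: [0.4105, 0.2635, 0.2817]
orientation: [-3.121, 0.353, -0.0]
wrist_force: [0.1, 1.8, 0.0]
opening: 0.0858
grasp_force: 0.0
t: 1.75
eef_pos: [0.5483, 0.1035, 0.3065]
orientation: [-3.121, 0.354, -0.0]
wrist_force: [0.1, 0.2, 0.7]
opening: 0.0852
grasp_force: 0.0
{'t': 1.75, 'shift': [2.5, 3.1, 6.5], 'turn': np.float64(-0.226), 'yaw': np.float64(-12.94), 'tilt': [0.0002, 0.0002], 'pos': [0.5483, 0.1035, 0.3065]}
```

View pics/w1.png

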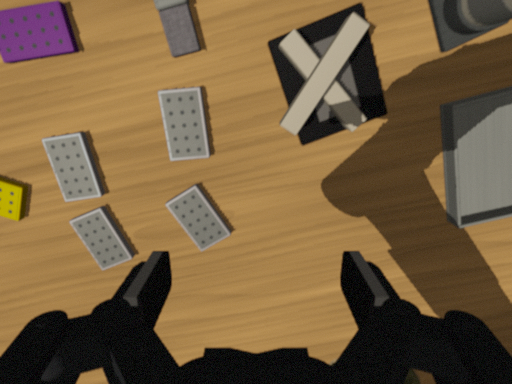

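The wrist view shows four plates: (184,123), (73,166), (101,238) and (198,217). The base has its corners near (269,42), (359,4), (386,111) and (304,143), with the crossed sticks on it. Part of the tray is at (485,155), the mister foot at (470,20), and the brush at (180,25).

Run:
```python
from h import *
d=snap("wrist");im=d["pixels"];hsv=cv2.cvtColor(im,cv2.COLOR_BGR2HSV)
m=((hsv[...,1]<45)&(hsv[...,2]>90)).astype(np.uint8);m[255:]=0
m=cv2.morphologyEx(m,cv2.MORPH_CLOSE,np.ones((7,7)))
m2=cv2.morphologyEx(m,cv2.MORPH_OPEN,np.ones((3,3)))
for r in rects(d,m2,.014,800,9000):print('grey',r)
b=(hsv[...,2]<55).astype(np.uint8);b[255:]=0;b[:,390:]=0
b=cv2.morphologyEx(b,cv2.MORPH_OPEN,np.ones((3,3)))
ys,xs=np.nonzero(b[:160,250:392]);hull=cv2.convexHull(np.c_[xs+250,ys].astype(np.int32))
print('base',cv2.minAreaRect((onplane(d,hull[:,0],.012)*1000).astype(np.float32)), len(xs))
ap=cv2.approxPolyDP(hull,5,True)[:,0];print(ap.tolist(),(onplane(d,ap,.012)*1000).round(1).tolist())
for z,nm in((.037,'lowtop'),(.062,'hightop')):
    print(nm,(onplane(d,[(365,14),(352,8),(283,127),(296,133),(292,33),(280,46),(350,130),(366,118)],z)*1000).round().tolist())
for p in [(270,30),(320,75),(295,50),(345,105),(320,45),(355,70),(330,90),(185,123),(300,120),(325,45)]:print(p,im[p[1],p[0]],hsv[p[1],p[0]])
cv2.imwrite("pics/c1.png",cv2.resize(im[0:150,250:400],None,fx=4,fy=4,interpolation=cv2.INTER_CUBIC))
```

```text
grey ([469.6, 383.9], 83.8, 59.4, 9.9, [96.0, 236.0])
grey ([462.0, 218.0], 98.9, 59.2, 19.1, [195.0, 221.0])
grey ([584.2, 378.3], 99.3, 59.4, -4.1, [69.0, 170.0])
grey ([450.7, -223.6], 169.2, 89.2, 2.3, [483.0, 166.0])
grey ([607.1, 195.5], 98.9, 59.4, -8.0, [181.0, 127.0])
grey ([645.5, 14.8], 163.0, 83.9, -43.7, [313.0, 70.0])
grey ([732.5, 167.7], 71.0, 40.6, -1.7, [172.0, 26.0])
base ((621.9029541015625, -16.482986450195312), (146.48037719726562, 127.97738647460938), 7.958435535430908) 4748
[[382, 116], [298, 146], [265, 45], [356, 7]] [[558.3, -87.9], [543.4, 36.5], [685.5, 54.5], [701.8, -68.3]]
lowtop [[688.0, -70.0], [698.0, -55.0], [579.0, 54.0], [567.0, 38.0], [688.0, 21.0], [677.0, 38.0], [554.0, -34.0], [565.0, -57.0]]
hightop [[685.0, -60.0], [694.0, -47.0], [582.0, 56.0], [571.0, 41.0], [685.0, 24.0], [674.0, 41.0], [559.0, -27.0], [569.0, -49.0]]
(270, 30) [ 78 134 172] [ 18 139 172]
(320, 75) [151 173 184] [ 20  46 184]
(295, 50) [153 175 186] [ 20  45 186]
(345, 105) [69 84 92] [20 64 92]
(320, 45) [ 98 103 112] [ 11  32 112]
(355, 70) [27 23 27] [150  38  27]
(330, 90) [150 173 184] [ 20  47 184]
(185, 123) [124 134 136] [ 25  23 136]
(300, 120) [151 173 184] [ 20  46 184]
(325, 45) [ 93 103 106] [ 23  31 106]
```

View pics/c1.png

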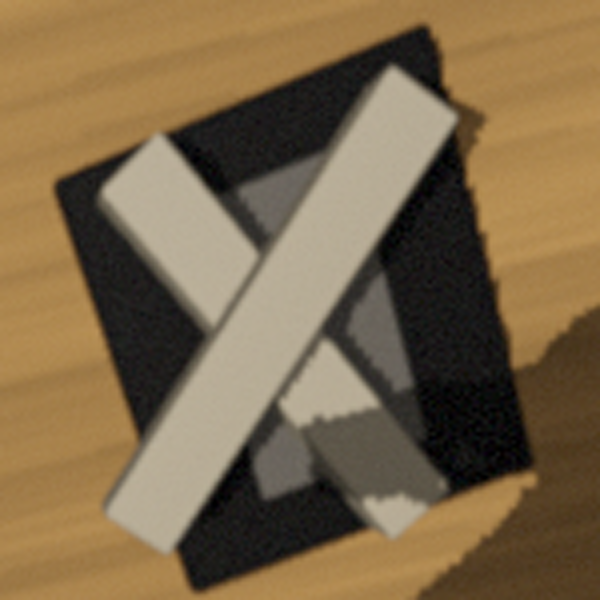

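The enlarged crop (4×, origin (250,0)) shows the high stick's top corners near (393,65), (458,118), (170,555) and (103,512). The low stick's top corners are near (160,133), (100,190), (445,490) and (390,538), over the grey mark. Next I look at the tray and mister from above.

```bash
python3 - <<'E'
from h import *
d=snap("wrist")
for z,q in((.062,[(393,65),(458,118),(170,555),(103,512)]),(.037,[(160,133),(445,490),(390,538),(100,190)])):
    w=onplane(d,np.array(q)/4+[250,0],z)*1000
    r=cv2.minAreaRect(w.astype(np.float32));print(r)
E
python3 -m crank '[4,44,-5,0,0,0,1, 4,44,-5,0,0,0,1, 4,44,-5,0,0,0,1, 4,44,-5,0,0,0,1, 4,44,-5,0,0,0,1]'
python3 - <<'E'
from h import *
print(delta(.62,-.015,.2))
d=snap("wrist","w2")
E
```

```text
((624.4719848632812, 5.534999847412109), (25.803327560424805, 148.51986694335938), 44.82717514038086)
((617.0738525390625, -0.7968368530273438), (147.9775848388672, 24.128158569335938), 30.01227378845215)
t: 2.4
eef_pos: [0.5169, -0.1143, 0.3318]
orientation: [-3.122, 0.351, -0.001]
wrist_force: [0.7, 0.4, -0.5]
opening: 0.0855
grasp_force: 0.0
{'t': 2.4, 'shift': [78.4, -119.7, 131.9], 'turn': None, 'yaw': np.float64(-12.83), 'tilt': [0.0008, 0.0003], 'pos': [0.5169, -0.1143, 0.3318]}
```

View pics/w2.png

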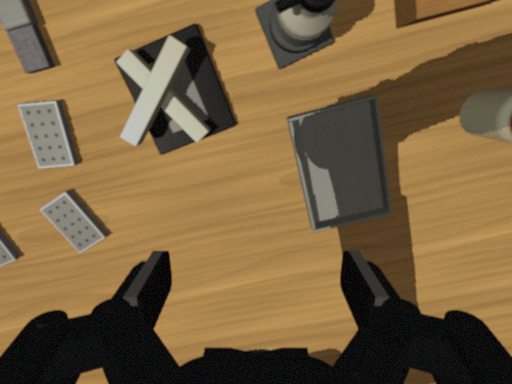

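This view shows the tray with its rim corners near (288,118), (376,97), (390,214) and (315,230). The mister foot's corners are near (257,8), (281,67) and (333,41). The base and sticks are at (170,90).

Run:
```python
from h import *
d=snap("wrist");im=d["pixels"]
q=np.array([(288,118),(376,97),(390,214),(315,230)])
w=onplane(d,q,.03)*1000;print(w.round(1).tolist(),cv2.minAreaRect(w.astype(np.float32)))
print('foot',(onplane(d,[(257,8),(281,67),(333,41)],.01)*1000).round(1).tolist())
hsv=cv2.cvtColor(im,cv2.COLOR_BGR2HSV)
m=((hsv[...,1]<60)&(hsv[...,2]>150)).astype(np.uint8);m[170:]=0;m[:,240:]=0;m[:,:100]=0
for z in(.037,.062):print('white',rects(d,m,z,300))
# tray region: not wood
t=((hsv[...,1]<75)).astype(np.uint8);t[250:]=0;t[:,:270]=0;t[:85]=0;t[:,420:]=0
t=cv2.morphologyEx(t,cv2.MORPH_OPEN,np.ones((5,5)));print('tray',rects(d,t,.03,3000))
print(delta(.6245,.0055,.12,45-90),delta(.6245,.0055,.12,45-180))
cv2.imwrite("pics/c2.png",cv2.resize(im[20:240,100:400],None,fx=2.6,fy=2.6,interpolation=cv2.INTER_CUBIC))
```

```text
[[550.9, -176.4], [551.1, -304.2], [364.8, -308.2], [364.1, -185.2]] ((457.8017272949219, -242.33468627929688), (188.93699645996094, 127.71647644042969), 1.2537312507629395)
foot [[701.7, -165.1], [621.4, -182.1], [638.0, -260.1]]
white [([582.9, -24.2], 65.2, 24.1, 30.6, [180.0, 120.0]), ([643.9, 27.1], 157.9, 69.1, -45.4, [143.0, 86.0])]
white [([583.8, -30.7], 61.5, 22.7, 30.6, [180.0, 120.0]), ([641.2, 17.7], 148.9, 65.1, -45.4, [143.0, 86.0])]
tray [([460.8, -235.6], 191.2, 130.1, 1.9, [337.0, 162.0])]
{'t': 2.5, 'shift': [76.7, -143.9, 212.9], 'turn': np.float64(0.556), 'yaw': np.float64(-13.16), 'tilt': [0.002, -0.0009], 'pos': [0.5166, -0.1169, 0.3328]} {'t': 2.5, 'shift': [76.7, -143.9, 212.9], 'turn': np.float64(2.127), 'yaw': np.float64(-13.16), 'tilt': [0.002, -0.0009], 'pos': [0.5166, -0.1169, 0.3328]}
```

View pics/c2.png

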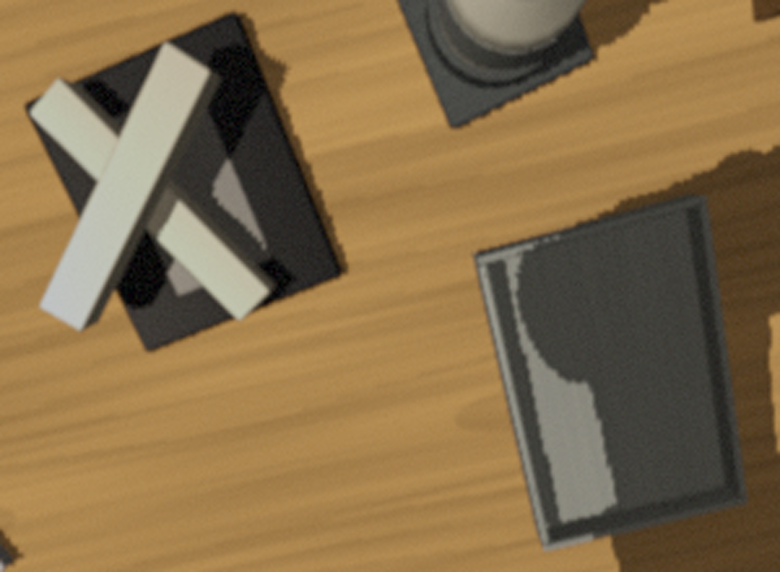

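The crop (2.6×, origin (100,20)) confirms the tray's outer corners at (475,255), (705,197), (745,500) and (545,548), so the mask fit (461,-236) mm at 1.9° holds. The high stick's corners are at (168,42), (215,72), (80,330) and (40,303).

```bash
python3 - <<'E'
s=open('h.py').read()
s=s.replace('''    t=None if yaw is None''','''    if yaw is not None: d=R.from_euler('z',yaw-cur,degrees=True).apply(M.T,).T@(np.array([x,y,z])-s["eef_pos"])*1000 if False else (R.from_euler('z',yaw-cur,degrees=True).as_matrix()@M).T@(np.array([x,y,z])-s["eef_pos"])*1000
    t=None if yaw is None''')
s=s.replace('''d=R.from_euler('z',yaw-cur,degrees=True).apply(M.T,).T@(np.array([x,y,z])-s["eef_pos"])*1000 if False else ''','d=').replace('"tool-frame','"turn first, then tool-frame').replace('t=None if yaw is None else round(','t=None if yaw is None else round(float(',1).replace('-180)),3)','-180))),3)')
s=s.replace('yaw=round(cur,2)','yaw=round(float(cur),2)')
open('h.py','w').write(s)
E
python3 - <<'E'
from h import *
d=snap("wrist")
w=onplane(d,np.array([(168,42),(215,72),(80,330),(40,303)])/2.6+[100,20],.062)*1000;print(w.round(1).tolist(),w.mean(0),cv2.minAreaRect(w.astype(np.float32)))
w=onplane(d,np.array([(30,110),(60,78),(275,288),(240,320)])/2.6+[100,20],.037)*1000;print(w.round(1).tolist(),w.mean(0),cv2.minAreaRect(w.astype(np.float32)))
print(delta(.6245,.0055,.10,-45.2))
E
python3 -m crank '[0,0,0,0,0,0.112,1, 0,0,0,0,0,0.112,1, 0,0,0,0,0,0.112,1, 0,0,0,0,0,0.112,1, 0,0,0,0,0,0.112,1]' 40
```

```text
[[687.1, -40.8], [669.6, -58.7], [566.4, 49.7], [584.7, 65.2]] [626.96617781   3.81573717] ((627.0670166015625, 4.109184265136719), (25.05422592163086, 149.69833374023438), 43.585269927978516)
[[678.7, 45.0], [689.4, 24.3], [561.9, -53.4], [549.2, -29.1]] [619.78279511  -3.30386164] ((620.277099609375, -4.185894012451172), (150.3155517578125, 27.342437744140625), 29.80771255493164)
{'t': 2.55, 'shift': [-10.1, -161.1, 232.1], 'turn': 0.56, 'yaw': -13.09, 'tilt': [0.0013, 0.0], 'pos': [0.5171, -0.115, 0.332]}
t: 3.05
eef_pos: [0.5177, -0.112, 0.331]
orientation: [-2.901, 1.206, 0.001]
wrist_force: [0.8, 0.6, -0.5]
opening: 0.0856
grasp_force: 0.0
```

```bash
python3 -m crank '[-2,-32,37,0,0,0,1, -2,-32,37,0,0,0,1, -2,-32,37,0,0,0,1, -2,-32,37,0,0,0,1, -2,-32,37,0,0,0,1]'
python3 - <<'E'
from h import *
print(delta(.6258,.0047,.041,-45.5))
d=snap("wrist","w3")
E
```

```text
t: 3.55
eef_pos: [0.6239, 0.0095, 0.1447]
orientation: [-2.903, 1.199, 0.0]
wrist_force: [0.1, -0.7, 0.5]
opening: 0.0853
grasp_force: 0.0
{'t': 3.55, 'shift': [4.7, 2.0, 103.7], 'turn': 0.011, 'yaw': -44.89, 'tilt': [0.0001, 0.0004], 'pos': [0.6239, 0.0095, 0.1447]}
```

View pics/w3.png

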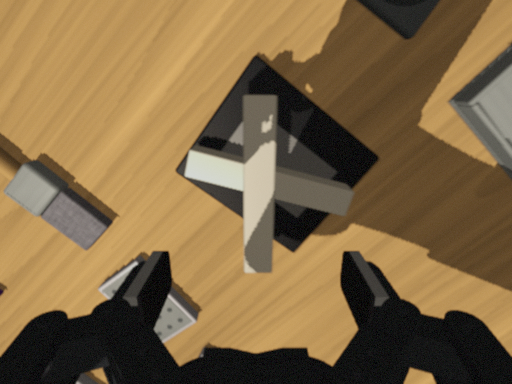

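The high stick stands upright in the view from (261,95) to (259,272), midway between the fingers and lined up with the tool, so I descend and grip.

```bash
python3 -m crank '[1,0,20,0,0,0.003,0.8, 1,0,21,0,0,0.003,0.8, 1,0,21,0,0,0.003,0.8, 1,0,21,0,0,0,0.8, 1,1,20,0,0,0,0.8]' 50
python3 -m crank '[0,0,0,0,0,0,0.1, 0,0,0,0,0,0,0.1, 0,0,0,0,0,0,0.1, 0,0,0,0,0,0,0.1, 0,0,0,0,0,0,0.1]' 50
python3 -c "
from h import *
print(delta(.6258,.0047,.15))"
```

```text
t: 4.1
eef_pos: [0.626, 0.0041, 0.042]
orientation: [2.898, -1.213, -0.001]
wrist_force: [-0.4, -0.2, -0.2]
opening: 0.0681
grasp_force: 0.0
t: 4.6
eef_pos: [0.6275, 0.0027, 0.0452]
orientation: [-2.895, 1.214, -0.004]
wrist_force: [-1.0, 2.4, 5.3]
opening: 0.0231
grasp_force: 52.7
{'t': 4.6, 'shift': [-2.5, -0.5, -104.8], 'turn': None, 'yaw': -45.51, 'tilt': [0.0029, 0.0008], 'pos': [0.6275, 0.0027, 0.0452]}
```

```bash
python3 -m crank '[0,0,-10,0,0,0,0.1, 0,0,-20,0,0,-0.14,0.1, 0,0,-25,0,0,-0.14,0.1, 0,0,-25,0,0,-0.14,0.1, 0,0,-25,0,0,-0.14,0.1]'
python3 -m crank '[0,0,0,0,0,-0.13,0.1, 0,0,0,0,0,-0.137,0.1, 0,0,0,0,0,0,0.1, -18,26,0,0,0,0,0.1, -18,26,0,0,0,0,0.1]'
python3 -m crank '[-17,26,0,0,0,0,0.1, -17,26,0,0,0,0,0.1, -17,26,0,0,0,0,0.1, -18,26,0,0,0,0,0.1, -18,26,0,0,0,0,0.1]'
python3 -m crank '[-17,26,0,0,0,0,0.1, -17,26,0,0,0,0,0.1, -17,24,0,0,0,0,0.1, 0,0,0,0,0,0,0.1, 0,0,0,0,0,0,0.1]'
python3 -c "
from h import *
print(delta(.4616,-.2606,.017,1.9))
d=snap('wrist','w4')"
```

```text
t: 5.1
eef_pos: [0.6261, 0.0018, 0.1492]
orientation: [3.121, -0.36, -0.002]
wrist_force: [1.0, -0.5, -1.1]
opening: 0.0238
grasp_force: 51.8
t: 5.6
eef_pos: [0.5915, -0.0513, 0.1476]
orientation: [3.141, 0.046, -0.003]
wrist_force: [-0.3, -0.9, -1.2]
opening: 0.0233
grasp_force: 51.8
t: 6.1
eef_pos: [0.5083, -0.1848, 0.1482]
orientation: [3.141, 0.044, -0.001]
wrist_force: [-0.1, -0.8, -2.8]
opening: 0.024
grasp_force: 51.8
t: 6.6
eef_pos: [0.4604, -0.2618, 0.1483]
orientation: [-3.141, -0.044, 0.0]
wrist_force: [-0.2, 0.3, -2.0]
opening: 0.0236
grasp_force: 55.8
{'t': 6.6, 'shift': [1.3, -1.2, 131.3], 'turn': -0.005, 'yaw': 1.59, 'tilt': [-0.0003, 0.0002], 'pos': [0.4604, -0.2618, 0.1483]}
```

View pics/w4.png

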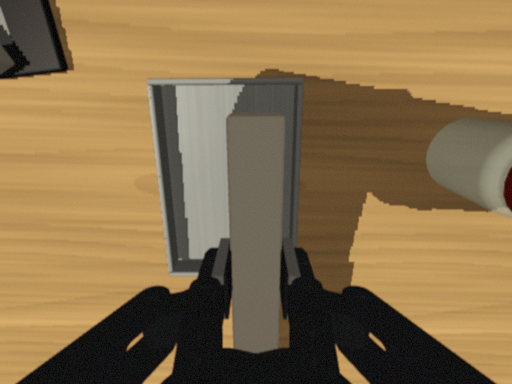

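The tray's rim is at (149,79), (302,79) and (170,272). The stick is held in the fingers from (256,115) to (256,352). I check the tray pose once more from this view before lowering.

```bash
python3 -c "
from h import *
d=snap('wrist')
print((onplane(d,[(149,79),(302,79),(170,272)],.03)*1000).round(1).tolist())"
python3 -m crank '[0,0,26,0,0,0,0.1, 0,0,26,0,0,0,0.1, 0,0,26,0,0,0,0.1, 0,0,26,0,0,0,0.1, 0,0,20,0,0,0,0.1]'
```

```text
[[551.3, -171.8], [554.9, -296.7], [368.0, -177.3]]
t: 7.2
eef_pos: [0.4607, -0.2603, 0.0224]
orientation: [-3.141, -0.051, 0.003]
wrist_force: [-0.6, -1.1, -2.5]
opening: 0.0238
grasp_force: 55.8
```

```bash
python3 -m crank '[0,0,4,0,0,0,0.1, 0,0,4,0,0,0,0.1, 0,0,1,0,0,0,0.1, 0,0,0,0,0,0,0.45, 0,0,0,0,0,0,0.45]'
python3 -m crank '[0,0,0,0,0,0,0.45, 0,0,-20,0,0,0,0.45, 0,0,-30,0,0,0,0.45, 0,0,-40,0,0,0,0.8, 0,0,-40,0,0,0,0.8]'
python3 -c "
from h import *
print(delta(.6185,-.002,.15,-60))
d=snap('wrist','w5')"
```

```text
t: 7.7
eef_pos: [0.462, -0.2617, 0.0169]
orientation: [3.14, 0.051, 0.004]
wrist_force: [0.4, -0.7, -0.0]
opening: 0.0384
grasp_force: 0.0
t: 8.2
eef_pos: [0.4607, -0.2615, 0.1472]
orientation: [3.141, 0.05, 0.0]
wrist_force: [0.6, -0.0, -0.4]
opening: 0.0662
grasp_force: 0.0
{'t': 8.2, 'shift': [-145.8, -266.4, -3.0], 'turn': 1.079, 'yaw': 1.84, 'tilt': [0.0002, -0.0004], 'pos': [0.4607, -0.2615, 0.1472]}
```

View pics/w5.png

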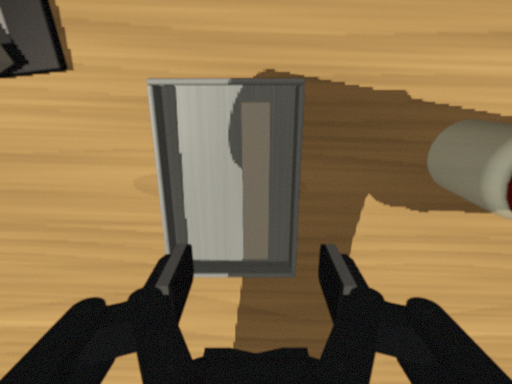

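The high stick lies flat in the tray, from (256,103) to (256,258). Next is the low stick.

```bash
python3 -m crank '[21,-32,0,0,0,0,0.8, 21,-32,0,0,0,0,0.8, 21,-32,0,0,0,0,0.8, 21,-32,0,0,0,0,0.8, 21,-32,0,0,0,0,0.8]'
python3 -m crank '[21,-32,0,0,0,0,0.8, 21,-32,0,0,0,0,0.8, 20,-30,0,0,0,0,0.8, 0,0,0,0,0,-0.122,0.8, 0,0,0,0,0,-0.122,0.8]'
python3 -m crank '[0,0,0,0,0,-0.122,0.8, 0,0,0,0,0,-0.122,0.8, 0,0,0,0,0,0,0.8, 0,0,0,0,0,0,0.8, 0,0,0,0,0,0,0.8]'
python3 - <<'E'
from h import *
print(delta(.6185,-.002,.02,30))
d=snap("wrist","w6");hsv=cv2.cvtColor(d["pixels"],cv2.COLOR_BGR2HSV)
m=((hsv[...,1]<60)&(hsv[...,2]>150)).astype(np.uint8);m[255:]=0
m=cv2.morphologyEx(m,cv2.MORPH_OPEN,np.ones((5,5)))
for r in rects(d,m,.037,300):print(r)
E
```

```text
t: 8.75
eef_pos: [0.5616, -0.0967, 0.146]
orientation: [3.141, 0.05, 0.002]
wrist_force: [0.9, -0.7, 0.5]
opening: 0.0682
grasp_force: 0.0
t: 9.25
eef_pos: [0.6202, -0.001, 0.1451]
orientation: [3.11, 0.442, -0.0]
wrist_force: [0.3, -0.9, 0.1]
opening: 0.0679
grasp_force: 0.0
t: 9.75
eef_pos: [0.6198, -0.0022, 0.1455]
orientation: [3.037, 0.804, 0.001]
wrist_force: [-0.2, 0.4, -0.6]
opening: 0.0686
grasp_force: 0.0
{'t': 9.75, 'shift': [-1.0, -0.8, 125.5], 'turn': -0.006, 'yaw': 29.66, 'tilt': [0.0003, -0.0], 'pos': [0.6198, -0.0022, 0.1455]}
([647.6, 13.5], 83.8, 23.9, 30.5, [256.0, 152.0])
([618.0, 181.9], 83.9, 53.3, -8.0, [45.0, 84.0])
```

View pics/w6.png

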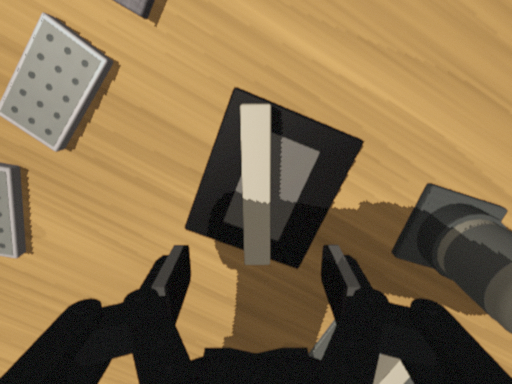

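The low stick stands upright between the fingers from (256,103) to (257,265), well lined up. I descend and grip.

```bash
python3 -m crank '[0,0,25,0,0,0,0.8, 0,0,25,0,0,0,0.8, 0,0,25,0,0,0,0.8, 0,0,25,0,0,0,0.8, -1,-1,23,0,0,0,0.8]' 50
python3 -m crank '[0,0,0,0,0,0,0.1, 0,0,0,0,0,0,0.1, 0,0,0,0,0,0,0.1, 0,0,0,0,0,0,0.1, 0,0,0,0,0,0,0.1]'
python3 -m crank '[0,0,-15,0,0,0,0.1, 0,0,-25,0,0,0.12,0.1, 0,0,-28,0,0,0.12,0.1, 0,0,-28,0,0,0.12,0.1, 0,0,-28,0,0,0.12,0.1]'
python3 -c "
from h import *
print(delta(.460,-.2106,.15,1.9))"
```

```text
t: 10.3
eef_pos: [0.6182, -0.0019, 0.0211]
orientation: [3.037, 0.806, -0.0]
wrist_force: [-0.1, 0.3, 0.5]
opening: 0.0682
grasp_force: 0.0
t: 10.8
eef_pos: [0.6196, -0.0016, 0.0247]
orientation: [3.035, 0.808, 0.005]
wrist_force: [-0.8, 1.1, 5.5]
opening: 0.0235
grasp_force: 52.7
t: 11.3
eef_pos: [0.6179, -0.0018, 0.1478]
orientation: [-3.141, -0.055, 0.001]
wrist_force: [0.6, -0.1, -2.8]
opening: 0.0236
grasp_force: 51.7
{'t': 11.3, 'shift': [-164.7, 203.5, -2.1], 'turn': 0.002, 'yaw': 2.01, 'tilt': [-0.0006, 0.0001], 'pos': [0.6179, -0.0018, 0.1478]}
```

```bash
python3 -m crank '[-23,29,0,0,0,0,0.1, -24,29,0,0,0,0,0.1, -23,29,0,0,0,0,0.1, -24,29,0,0,0,0,0.1, -23,29,0,0,0,0,0.1]'
python3 -m crank '[-24,29,0,0,0,0,0.1, -23,29,0,0,0,0,0.1, 0,0,26,0,0,0,0.1, 0,0,26,0,0,0,0.1, 0,0,26,0,0,0,0.1]'
python3 -m crank '[0,0,0,0,0,0,0.1, 0,0,0,0,0,0,0.1, 0,0,0,0,0,0,0.1, 0,0,0,0,0,0,0.1, 0,0,0,0,0,0,0.1]'
python3 -c "
from h import *
print(delta(.460,-.2106,.015,1.9));snap('wrist','w7')"
```

```text
t: 11.8
eef_pos: [0.5059, -0.1522, 0.1468]
orientation: [-3.141, -0.063, 0.0]
wrist_force: [0.3, -0.3, -1.8]
opening: 0.0235
grasp_force: 51.7
t: 12.3
eef_pos: [0.4622, -0.2114, 0.0681]
orientation: [-3.141, -0.061, -0.001]
wrist_force: [-0.2, 0.7, -1.8]
opening: 0.0237
grasp_force: 51.7
t: 12.8
eef_pos: [0.4632, -0.2112, 0.0695]
orientation: [3.141, 0.063, 0.003]
wrist_force: [0.5, -0.6, -1.9]
opening: 0.0235
grasp_force: 51.7
{'t': 12.8, 'shift': [-3.3, -0.7, 54.5], 'turn': 0.007, 'yaw': 2.31, 'tilt': [0.0018, -0.0003], 'pos': [0.4632, -0.2112, 0.0695]}
```

View pics/w7.png

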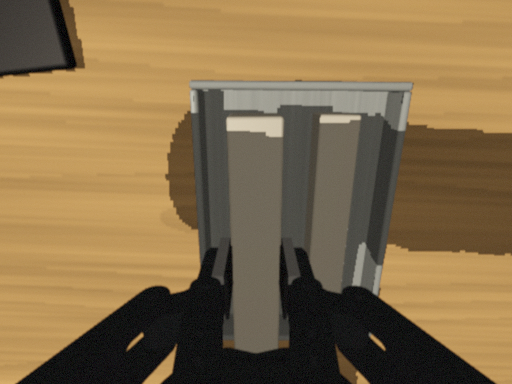

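The held stick (256,230) clears the one already in the tray (335,200), so I lower and release.

```bash
python3 -m crank '[-1,0,14,0,0,0,0.1, -1,0,14,0,0,0,0.1, -1,0,14,0,0,0,0.1, 0,0,10,0,0,0,0.1, 0,0,0,0,0,0,0.1]'
python3 -m crank '[0,0,0,0,0,0,0.38, 0,0,0,0,0,0,0.38, 0,0,0,0,0,0,0.38, 0,0,-20,0,0,0,0.38, 0,0,-40,0,0,0,0.9]'
python3 -m crank '[0,0,-35,0,0,0,0.9, 0,0,-35,0,0,0,0.9, 0,0,-35,0,0,0,0.9, 0,0,-35,0,0,0,0.9, 0,0,-35,0,0,0,0.9]'
python3 -c "
from h import *
print(delta(.5,.05,.35,-13));snap('wrist','w8')"
```

```text
t: 13.35
eef_pos: [0.4593, -0.2116, 0.0172]
orientation: [3.14, 0.064, -0.002]
wrist_force: [-5.0, 2.7, 8.1]
opening: 0.0236
grasp_force: 53.8
t: 13.85
eef_pos: [0.4573, -0.2108, 0.0733]
orientation: [-3.139, -0.063, 0.011]
wrist_force: [1.1, 0.1, -0.3]
opening: 0.0457
grasp_force: 0.0
t: 14.35
eef_pos: [0.4595, -0.2114, 0.2527]
orientation: [3.141, 0.063, 0.0]
wrist_force: [-0.3, 1.1, 0.0]
opening: 0.0767
grasp_force: 0.0
{'t': 14.35, 'shift': [-19.3, -263.7, -97.4], 'turn': 0.267, 'yaw': 2.3, 'tilt': [0.0002, -0.0002], 'pos': [0.4595, -0.2114, 0.2527]}
```

View pics/w8.png

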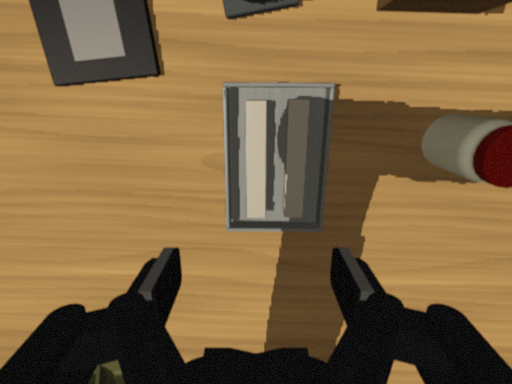

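Both sticks lie flat in the tray, at (257,160) and (298,158), and the grey mark on the base is clear at (92,28). Next I measure the base mark and the plates.

```bash
python3 -m crank '[10,-38,-13,0,0,0,1, 10,-38,-13,0,0,0,1, 10,-38,-13,0,0,0,1, 10,-38,-13,0,0,0,1, 10,-38,-13,0,0,0,1]'
python3 -m crank '[10,-38,-13,0,0,0,1, 10,-38,-13,0,0,0,1, 0,0,0,0,0,0,1, 0,0,0,0,0,0,1, 0,0,0,0,0,0,1]'
cat >> h.py <<'E'
def greys(d,z,s=45,v=90,rows=250):
    hsv=cv2.cvtColor(d["pixels"],cv2.COLOR_BGR2HSV)
    m=((hsv[...,1]<s)&(hsv[...,2]>v)).astype(np.uint8);m[rows:]=0
    m=cv2.morphologyEx(cv2.morphologyEx(m,cv2.MORPH_CLOSE,np.ones((7,7))),cv2.MORPH_OPEN,np.ones((3,3)))
    return rects(d,m,z,800,20000)
def darkbase(d,v=75,rows=250,z=.012):
    hsv=cv2.cvtColor(d["pixels"],cv2.COLOR_BGR2HSV)
    m=((hsv[...,2]<v)|(hsv[...,1]<75)).astype(np.uint8);m[rows:]=0
    m=cv2.morphologyEx(m,cv2.MORPH_OPEN,np.ones((5,5)));return rects(d,m,z,3000)
E
python3 - <<'E'
from h import *
d=snap("wrist","w9");print(delta(.607,.195,.15,-8))
for r in greys(d,.014):print('plate',r)
for r in greys(d,.012):print('mark',r)
for r in darkbase(d):print('base',r)
E
```

```text
t: 14.9
eef_pos: [0.5021, -0.0179, 0.3166]
orientation: [3.141, 0.063, 0.001]
wrist_force: [1.5, 0.3, -0.2]
opening: 0.0855
grasp_force: 0.0
t: 15.4
eef_pos: [0.5188, 0.0568, 0.3418]
orientation: [3.14, 0.062, -0.001]
wrist_force: [-1.0, 1.1, -0.6]
opening: 0.0855
grasp_force: 0.0
{'t': 15.45, 'shift': [68.2, -149.5, 191.8], 'turn': 0.179, 'yaw': 2.25, 'tilt': [-0.0004, -0.0004], 'pos': [0.5187, 0.0565, 0.3419]}
plate ([425.1, -251.6], 134.2, 85.2, 3.2, [438.0, 212.0])
plate ([461.7, 217.8], 98.7, 59.4, 19.2, [155.0, 176.0])
plate ([461.6, 382.5], 99.1, 59.3, 10.1, [54.0, 172.0])
plate ([583.9, 378.2], 99.1, 59.2, -4.2, [43.0, 93.0])
plate ([607.2, 195.5], 99.1, 59.3, -7.9, [164.0, 82.0])
plate ([621.7, -16.4], 98.8, 58.8, 7.9, [308.0, 77.0])
plate ([687.6, -261.4], 72.6, 69.1, 9.8, [489.0, 35.0])
mark ([424.3, -252.9], 134.7, 85.5, 3.2, [438.0, 212.0])
mark ([461.1, 218.5], 99.1, 59.6, 19.2, [155.0, 176.0])
mark ([461.0, 383.9], 99.5, 59.5, 10.1, [54.0, 172.0])
mark ([583.8, 379.5], 99.5, 59.5, -4.2, [43.0, 93.0])
mark ([607.2, 196.1], 99.5, 59.6, -7.9, [164.0, 82.0])
mark ([621.8, -16.7], 99.2, 59.1, 7.9, [308.0, 77.0])
mark ([688.0, -262.7], 72.9, 69.4, 9.8, [489.0, 35.0])
base ([456.8, -240.2], 201.7, 151.9, 2.3, [433.0, 185.0])
base ([583.5, 376.1], 100.5, 67.8, -4.1, [44.0, 93.0])
base ([622.0, -16.8], 146.3, 128.1, 7.9, [308.0, 75.0])
base ([676.5, -229.9], 146.8, 82.7, -77.5, [458.0, 43.0])
```

```bash
python3 -m crank '[0,0,0,0,0,-0.098,1, 31,29,14,0,0,0,1, 31,29,14,0,0,0,1, 30,29,14,0,0,0,1, 0,0,0,0,0,0,1]'
python3 -m crank '[0,0,0,0,0,0,1, 0,0,0,0,0,0,1, 0,0,0,0,0,0,1, 0,0,0,0,0,0,1, 0,0,0,0,0,0,1]'
cat > m.py <<'E'
from h import *
print(delta(.6218,-.0167,.3,7.9))
d=snap("wrist")
for r in greys(d,.012):
    if abs(r[1]-99)<4 and abs(r[2]-59)<4: print('z12',r)
E
python3 m.py
for i in 1; do
python3 -m crank '[0,0,0,0,0,0.126,1, 0,0,0,0,0,0.126,1, 0,0,0,0,0,0.126,1, 0,0,0,0,0,0.126,1, 0,0,0,0,0,0.126,1]'
python3 -m crank '[0,0,0,0,0,0.126,1, 0,0,0,0,0,0.126,1, 0,0,0,0,0,0.126,1, 0,0,0,0,0,0.126,1, 0,0,0,0,0,0.126,1]'
python3 -m crank '[0,0,0,0,0,0.126,1, 0,0,0,0,0,0.126,1, 0,0,0,0,0,0.126,1, 0,0,0,0,0,0.126,1, 0,0,0,0,0,0.126,1]'
python3 -m crank '[0,0,0,0,0,0.126,1, 0,0,0,0,0,0.126,1, 0,0,0,0,0,0.126,1, 0,0,0,0,0,0.126,1, 0,0,0,0,0,0.126,1]'
python3 -m crank '[0,0,0,0,0,0.126,1, 0,0,0,0,0,0.126,1, 0,0,0,0,0,0.126,1, 0,0,0,0,0,0.126,1, 0,0,0,0,0,0.118,1]'
python3 -m crank '[0,0,0,0,0,0,1, 0,0,0,0,0,0,1, 0,0,0,0,0,0,1, 0,0,0,0,0,0,1, 0,0,0,0,0,0,1]'
done | grep -A2 t:| tail -3
python3 m.py
```

```text
t: 15.95
eef_pos: [0.6232, -0.0197, 0.2937]
orientation: [3.133, 0.209, -0.015]
wrist_force: [-0.4, 0.6, -1.4]
opening: 0.0857
grasp_force: 0.0
t: 16.45
eef_pos: [0.6217, -0.0158, 0.3013]
orientation: [-3.134, -0.218, -0.003]
wrist_force: [-0.9, -0.0, 0.5]
opening: 0.0854
grasp_force: 0.0
{'t': 16.45, 'shift': [-0.0, 1.0, 1.3], 'turn': 0.001, 'yaw': 7.97, 'tilt': [0.0016, 0.0004], 'pos': [0.6217, -0.0158, 0.3013]}
z12 ([621.8, -16.7], 98.7, 59.9, 8.0, [256.0, 150.0])
z12 ([607.7, 195.9], 100.3, 59.7, -8.1, [109.0, 139.0])
t: 19.5
eef_pos: [0.622, -0.0162, 0.3003]
orientation: [0.218, -3.134, 0.0]
{'t': 19.5, 'shift': [-0.3, 0.5, 0.3], 'turn': -3.141, 'yaw': -172.06, 'tilt': [-0.0, -0.0001], 'pos': [0.622, -0.0162, 0.3003]}
z12 ([607.0, 196.1], 99.1, 60.0, -7.9, [400.0, 158.0])
z12 ([621.3, -16.9], 98.1, 59.8, 7.9, [255.0, 148.0])
z12 ([460.7, 218.6], 99.5, 59.4, 19.2, [449.0, 52.0])
```

```bash
python3 -m crank '[0,0,0,0,0,0.092,1, 0,0,0,0,0,0.092,1, 0,0,0,0,0,0.092,1, 6,30,25,0,0,0,1, 6,30,25,0,0,0,1]'
python3 -m crank '[6,30,25,0,0,0,1, 6,30,25,0,0,0,1, 6,30,25,0,0,0,1, 7,29,25,0,0,0,1, 7,29,25,0,0,0,1]'
python3 -m crank '[0,0,0,0,0,0,1, 0,0,0,0,0,0,1, 0,0,0,0,0,0,1, 0,0,0,0,0,0,1, 0,0,0,0,0,0,1]'
cat > m.py <<'E'
from h import *
import sys
a=list(map(float,sys.argv[1:]))
print(delta(*a))
d=snap("wrist")
for r in greys(d,.014,rows=int(255)):
    if abs(r[1]-99)<4 and abs(r[2]-59)<4: print('z14',r)
E
python3 m.py .6072 .1955 .005 -187.9
```

```text
t: 20.05
eef_pos: [0.6186, 0.0451, 0.2505]
orientation: [0.219, 3.132, 0.001]
wrist_force: [-0.2, -0.2, -0.6]
opening: 0.0851
grasp_force: 0.0
t: 20.55
eef_pos: [0.6068, 0.1971, 0.1244]
orientation: [0.216, 3.134, 0.0]
wrist_force: [0.4, 0.6, 0.2]
opening: 0.0853
grasp_force: 0.0
t: 21.05
eef_pos: [0.6076, 0.1953, 0.1264]
orientation: [0.218, 3.133, 0.001]
wrist_force: [-0.2, 0.1, -0.0]
opening: 0.0853
grasp_force: 0.0
{'t': 21.05, 'shift': [0.6, 0.0, 121.4], 'turn': -0.001, 'yaw': 172.02, 'tilt': [0.0014, 0.0007], 'pos': [0.6076, 0.1953, 0.1264]}
z14 ([606.1, 196.2], 98.2, 58.8, -8.0, [256.0, 183.0])
z14 ([583.2, 379.5], 98.0, 61.3, -4.4, [468.0, 126.0])
```

```bash
python3 -m crank '[0,0,23,0,0,0,1, 0,0,23,0,0,0,1, 0,0,23,0,0,0,1, 1,0,23,0,0,0,1, 0,0,23,0,0,0,1]' 60
python3 -m crank '[0,0,0,0,0,0,0.5, 0,0,0,0,0,0,0.5, 0,0,0,0,0,0,0.5, 0,0,0,0,0,0,0.5, 0,0,0,0,0,0,0.5]'
python3 -c "
from h import *
print(delta(.6068,.1958,.1,-187.9))"
```

```text
t: 21.6
eef_pos: [0.6062, 0.1957, 0.0099]
orientation: [0.218, 3.133, 0.001]
wrist_force: [0.1, -0.6, -0.3]
opening: 0.0854
grasp_force: 0.0
t: 22.1
eef_pos: [0.6071, 0.1964, 0.0123]
orientation: [0.216, 3.131, 0.002]
wrist_force: [-0.5, -0.1, 4.8]
opening: 0.0427
grasp_force: 2.2
{'t': 22.1, 'shift': [-0.0, -0.5, -87.7], 'turn': -0.0, 'yaw': 172.1, 'tilt': [0.0028, 0.001], 'pos': [0.6071, 0.1964, 0.0123]}
```

The fingers closed above the plate: the TCP marks the tips when shut, so open they sit higher. I lift, open and measure again.

```bash
python3 -m crank '[0,0,-35,0,0,0,0.5, 0,0,-40,0,0,0,1, 0,0,-40,0,0,0,1, 0,0,0,0,0,0,1, 0,0,0,0,0,0,1]'
python3 -m crank '[0,0,0,0,0,0,1, 0,0,0,0,0,0,1, 0,0,0,0,0,0,1, 0,0,0,0,0,0,1, 0,0,0,0,0,0,1]'
python3 m.py .6068 .1958 -.003 -187.9
```

```text
t: 22.6
eef_pos: [0.6066, 0.1965, 0.1271]
orientation: [0.217, 3.132, 0.004]
wrist_force: [-0.1, -0.5, -1.0]
opening: 0.0852
grasp_force: 0.0
t: 23.1
eef_pos: [0.606, 0.1959, 0.1249]
orientation: [-0.217, -3.134, 0.001]
wrist_force: [0.3, 1.0, 1.2]
opening: 0.0853
grasp_force: 0.0
{'t': 23.1, 'shift': [-0.9, 0.0, 127.9], 'turn': -0.0, 'yaw': 172.08, 'tilt': [-0.0005, -0.0004], 'pos': [0.606, 0.1959, 0.1249]}
z14 ([605.6, 196.3], 98.1, 58.9, -7.9, [255.0, 185.0])
z14 ([583.2, 379.5], 98.1, 61.3, -4.2, [468.0, 129.0])
```

```bash
python3 -m crank '[0,0,26,0,0,0,1, 0,0,26,0,0,0,1, 0,0,26,0,0,0,1, 0,0,26,0,0,0,1, 0,0,23,0,0,0,1]' 60
python3 -m crank '[0,0,0,0,0,0,0.5, 0,0,0,0,0,0,0.5, 0,0,0,0,0,0,0.5, 0,0,0,0,0,0,0.5, 0,0,0,0,0,0,0.5]'
python3 -c "
from h import *
print(delta(.6068,.1958,.1,-187.9))"
```

```text
t: 23.65
eef_pos: [0.6057, 0.1958, -0.0031]
orientation: [-0.217, -3.133, 0.001]
wrist_force: [-1.4, 0.1, -0.5]
opening: 0.0855
grasp_force: 0.0
t: 24.15
eef_pos: [0.6064, 0.1963, -0.0008]
orientation: [0.217, 3.133, 0.001]
wrist_force: [-1.6, 0.8, -0.0]
opening: 0.0583
grasp_force: 67.1
{'t': 24.15, 'shift': [-0.5, -0.4, -100.8], 'turn': -0.0, 'yaw': 172.08, 'tilt': [0.0011, 0.0008], 'pos': [0.6064, 0.1963, -0.0008]}
```

```bash
python3 -m crank '[0,0,-8,0,0,0,0.5, 0,0,-20,0,0,0,0.5, 0,0,-25,0,0,-0.092,0.5, 0,0,-25,0,0,-0.092,0.5, 0,0,-22,0,0,-0.092,0.5]'
python3 -m crank '[2,-30,0,0,0,0,0.5, 2,-30,0,0,0,0,0.5, 2,-31,0,0,0,0,0.5, 3,-31,0,0,0,0,0.5, 2,-31,0,0,0,0,0.5]'
python3 -m crank '[2,-30,0,0,0,0,0.5, 2,-30,0,0,0,0,0.5, 0,0,20,0,0,0,0.5, 0,0,20,0,0,0,0.5, 0,0,10,0,0,0,0.5]'
python3 -m crank '[0,0,0,0,0,0,0.5, 0,0,0,0,0,0,0.5, 0,0,0,0,0,0,0.5, 0,0,0,0,0,0,0.5, 0,0,0,0,0,0,0.5]'
python3 -c "
from h import *
for i in range(3):print(delta(.6211,-.0167,.012,-172.07));snap('wrist')"
```

```text
t: 24.65
eef_pos: [0.6062, 0.196, 0.1004]
orientation: [-0.222, 3.133, 0.0]
wrist_force: [0.3, -0.4, -2.4]
opening: 0.0578
grasp_force: 66.9
t: 25.15
eef_pos: [0.6161, 0.0418, 0.099]
orientation: [-0.217, 3.134, 0.0]
wrist_force: [0.2, 0.3, -2.7]
opening: 0.0583
grasp_force: 66.9
t: 25.65
eef_pos: [0.6194, -0.0174, 0.0467]
orientation: [0.215, -3.132, -0.0]
wrist_force: [-0.2, -0.1, -3.5]
opening: 0.0585
grasp_force: 66.9
t: 26.15
eef_pos: [0.6208, -0.0168, 0.0491]
orientation: [-0.217, 3.133, 0.0]
wrist_force: [-0.0, 0.4, -2.7]
opening: 0.0584
grasp_force: 66.9
{'t': 26.15, 'shift': [-0.2, 0.1, 37.1], 'turn': -0.0, 'yaw': -172.09, 'tilt': [0.0012, 0.0001], 'pos': [0.6208, -0.0168, 0.0491]}
{'t': 26.2, 'shift': [-0.4, 0.1, 36.9], 'turn': -0.0, 'yaw': -172.1, 'tilt': [0.0008, 0.0001], 'pos': [0.6207, -0.0169, 0.0489]}
{'t': 26.25, 'shift': [-0.5, 0.2, 36.7], 'turn': -0.001, 'yaw': -172.1, 'tilt': [0.0005, 0.0], 'pos': [0.6206, -0.0169, 0.0487]}
```

```bash
python3 -m crank '[0,0,12,0,0,0,0.5, 0,0,12,0,0,0,0.5, 0,0,9,0,0,0,0.5, 0,0,3,0,0,0,0.5, 0,0,1,0,0,0,0.5]'
python3 -m crank '[0,0,0,0,0,0,0.5, 0,0,0,0,0,0,0.85, 0,0,0,0,0,0,0.85, 0,0,0,0,0,0,0.85, 0,0,-15,0,0,0,0.85]'
python3 -m crank '[0,0,-30,0,0,0,1, 0,0,-40,0,0,0,1, 0,0,-40,0,0,0,1, 0,0,-40,0,0,0,1, 0,0,-40,0,0,0,1]'
python3 -m crank '[0,0,-40,0,0,0,1, 0,0,-40,0,0,0,1, 0,0,0,0,0,0,1, 0,0,0,0,0,0,1, 0,0,0,0,0,0,1]'
cat > m2.py <<'E'
from h import *
d=snap("wrist")
for z in(.014,.026):
  for r in greys(d,z):
    if abs(r[1]-99)<4 and abs(r[2]-59)<5: print('z',z,r)
for r in darkbase(d):print('dark',r)
print(delta(.4617,.2178,.1,-160.8),delta(.5839,.3782,.1,-184.2))
E
python3 m2.py
```

```text
t: 26.8
eef_pos: [0.6203, -0.0172, 0.0112]
orientation: [0.217, -3.134, 0.001]
wrist_force: [-2.2, -0.3, 1.7]
opening: 0.0582
grasp_force: 67.4
t: 27.3
eef_pos: [0.6191, -0.0172, 0.0247]
orientation: [0.216, -3.13, 0.0]
wrist_force: [-1.0, -0.0, -0.1]
opening: 0.0727
grasp_force: 0.0
t: 27.8
eef_pos: [0.6203, -0.0172, 0.2198]
orientation: [-0.216, 3.132, -0.0]
wrist_force: [1.0, 0.3, -0.2]
opening: 0.0854
grasp_force: 0.0
t: 28.3
eef_pos: [0.6201, -0.0169, 0.2959]
orientation: [0.216, -3.133, -0.0]
wrist_force: [-0.6, -0.3, 0.5]
opening: 0.0852
grasp_force: 0.0
z 0.014 ([623.0, -16.5], 101.7, 62.2, 7.9, [256.0, 152.0])
z 0.014 ([460.9, 217.4], 98.9, 59.2, 19.1, [451.0, 54.0])
z 0.026 ([620.6, -16.8], 98.8, 60.5, 7.9, [256.0, 152.0])
z 0.026 ([463.1, 210.4], 96.1, 57.6, 19.1, [451.0, 54.0])
dark ([699.1, -256.4], 231.4, 101.9, -60.8, [97.0, 182.0])
dark ([621.2, -17.9], 145.3, 128.5, 7.9, [255.0, 148.0])
dark ([461.5, 216.0], 100.3, 66.1, 19.1, [450.0, 54.0])
dark ([504.5, -238.6], 145.0, 101.5, -87.5, [99.0, 39.0])
{'t': 28.35, 'shift': [72.0, 273.8, 195.4], 'turn': -0.197, 'yaw': -172.1, 'tilt': [-0.0018, -0.0002], 'pos': [0.6201, -0.017, 0.2953]} {'t': 28.35, 'shift': [64.7, 391.5, 195.4], 'turn': 0.211, 'yaw': -172.1, 'tilt': [-0.0018, -0.0002], 'pos': [0.6201, -0.017, 0.2953]}
```

```bash
python3 -m crank '[0,0,0,0,0,-0.098,1, 0,0,0,0,0,-0.099,1, 9,34,21,0,0,0,1, 9,34,21,0,0,0,1, 9,34,21,0,0,0,1]'
python3 -m crank '[9,34,21,0,0,0,1, 9,34,21,0,0,0,1, 9,34,21,0,0,0,1, 9,35,22,0,0,0,1, 9,35,22,0,0,0,1]'
python3 -m crank '[0,0,0,0,0,0,1, 0,0,0,0,0,0,1, 0,0,0,0,0,0,1, 0,0,0,0,0,0,1, 0,0,0,0,0,0,1]'
python3 m.py .4613 .2176 -.003 -160.8
```

```text
t: 28.85
eef_pos: [0.5602, 0.0709, 0.2312]
orientation: [0.522, -3.096, 0.001]
wrist_force: [0.3, 0.3, -0.2]
opening: 0.0855
grasp_force: 0.0
t: 29.35
eef_pos: [0.461, 0.2186, 0.1246]
orientation: [0.523, -3.097, 0.001]
wrist_force: [0.4, 0.4, -0.3]
opening: 0.0855
grasp_force: 0.0
t: 29.85
eef_pos: [0.463, 0.2175, 0.1268]
orientation: [-0.521, 3.097, 0.0]
wrist_force: [-1.1, -0.7, -0.0]
opening: 0.0854
grasp_force: 0.0
{'t': 29.85, 'shift': [1.7, 0.6, 129.8], 'turn': -0.002, 'yaw': -160.9, 'tilt': [0.0006, 0.0003], 'pos': [0.463, 0.2175, 0.1268]}
z14 ([459.5, 218.2], 97.1, 58.7, 19.1, [258.0, 179.0])
```

```bash
python3 -m crank '[1,0,26,0,0,0,1, 1,0,26,0,0,0,1, 0,0,26,0,0,0,1, 0,0,26,0,0,0,1, 0,0,25,0,0,0,1]' 60
python3 -m crank '[0,0,0,0,0,0,0.5, 0,0,0,0,0,0,0.5, 0,0,0,0,0,0,0.5, 0,0,0,0,0,0,0.5, 0,0,0,0,0,0,0.5]'
python3 -m crank '[0,0,-8,0,0,0,0.5, 0,0,-20,0,0,0,0.5, 0,0,-25,0,0,0.098,0.5, 0,0,-25,0,0,0.099,0.5, 0,0,-25,0,0,0,0.5]'
python3 -c "
from h import *
print(delta(.621,-.0168,.1,-172.07))"
```

```text
t: 30.4
eef_pos: [0.4608, 0.2171, -0.0035]
orientation: [-0.522, 3.098, 0.0]
wrist_force: [0.7, 0.1, -0.6]
opening: 0.0854
grasp_force: 0.0
t: 30.9
eef_pos: [0.4611, 0.2179, -0.0016]
orientation: [-0.523, 3.096, 0.001]
wrist_force: [-0.0, -0.0, 1.0]
opening: 0.0583
grasp_force: 67.0
t: 31.4
eef_pos: [0.4604, 0.2173, 0.1018]
orientation: [-0.212, 3.134, 0.0]
wrist_force: [-0.1, 0.6, -2.2]
opening: 0.0582
grasp_force: 66.6
{'t': 31.4, 'shift': [-126.8, -254.0, 1.8], 'turn': -0.003, 'yaw': -172.26, 'tilt': [0.0001, 0.0001], 'pos': [0.4604, 0.2173, 0.1018]}
```

```bash
python3 -m crank '[-16,-32,0,0,0,0,0.5, -16,-32,0,0,0,0,0.5, -16,-32,0,0,0,0,0.5, -16,-32,0,0,0,0,0.5, -16,-32,0,0,0,0,0.5]'
python3 -m crank '[-16,-32,0,0,0,0,0.5, -16,-31,0,0,0,0,0.5, -15,-31,0,0,0,-0.003,0.5, 0,0,20,0,0,0,0.5, 0,0,20,0,0,0,0.5]'
python3 -m crank '[0,0,0,0,0,0,0.5, 0,0,0,0,0,0,0.5, 0,0,0,0,0,0,0.5, 0,0,0,0,0,0,0.5, 0,0,0,0,0,0,0.5]'
python3 -c "
from h import *
for i in range(3):print(delta(.621,-.0168,.025,-172.07));snap('wrist')"
```

```text
t: 31.9
eef_pos: [0.5624, 0.0687, 0.1009]
orientation: [-0.217, 3.134, 0.0]
wrist_force: [0.0, 1.2, -1.8]
opening: 0.0587
grasp_force: 66.6
t: 32.4
eef_pos: [0.6219, -0.0178, 0.0604]
orientation: [-0.218, 3.133, 0.0]
wrist_force: [-0.2, 0.4, -3.0]
opening: 0.0581
grasp_force: 66.6
t: 32.9
eef_pos: [0.6217, -0.0164, 0.0615]
orientation: [-0.221, 3.132, 0.0]
wrist_force: [0.3, 0.4, -1.5]
opening: 0.0582
grasp_force: 66.6
{'t': 32.9, 'shift': [0.8, -0.3, 36.5], 'turn': 0.003, 'yaw': -171.91, 'tilt': [0.0016, 0.0002], 'pos': [0.6217, -0.0164, 0.0615]}
{'t': 32.95, 'shift': [0.6, -0.2, 36.2], 'turn': 0.003, 'yaw': -171.92, 'tilt': [0.0012, 0.0001], 'pos': [0.6215, -0.0165, 0.0612]}
{'t': 33.0, 'shift': [0.5, -0.2, 35.9], 'turn': 0.003, 'yaw': -171.92, 'tilt': [0.0008, 0.0001], 'pos': [0.6214, -0.0165, 0.0609]}
```

```bash
python3 -m crank '[0.5,0,12,0,0,0.003,0.5, 0,0,12,0,0,0,0.5, 0,0,8,0,0,0,0.5, 0,0,3,0,0,0,0.5, 0,0,1,0,0,0,0.5]'
python3 -m crank '[0,0,0,0,0,0,0.5, 0,0,0,0,0,0,0.85, 0,0,0,0,0,0,0.85, 0,0,0,0,0,0,0.85, 0,0,-15,0,0,0,0.85]'
python3 -m crank '[0,0,-30,0,0,0,1, 0,0,-40,0,0,0,1, 0,0,-40,0,0,0,1, 0,0,-40,0,0,0,1, 0,0,-40,0,0,0,1]'
python3 -m crank '[0,0,-40,0,0,0,1, 0,0,-30,0,0,0,1, 0,0,0,0,0,0,1, 0,0,0,0,0,0,1, 0,0,0,0,0,0,1]'
python3 - <<'E'
from h import *
d=snap("wrist","w12")
for z in(.014,.026,.040):
  for r in greys(d,z):
    if abs(r[1]-99)<12 and abs(r[2]-59)<8: print('z',z,r)
print(delta(.5839,.3782,.12,-184.2))
E
```

```text
t: 33.55
eef_pos: [0.6206, -0.017, 0.0245]
orientation: [0.217, -3.134, 0.001]
wrist_force: [-3.1, 0.7, 4.3]
opening: 0.0583
grasp_force: 67.3
t: 34.05
eef_pos: [0.6193, -0.0169, 0.0375]
orientation: [0.216, -3.13, 0.0]
wrist_force: [-0.5, -0.3, -0.5]
opening: 0.0726
grasp_force: 0.0
t: 34.55
eef_pos: [0.6205, -0.017, 0.2327]
orientation: [-0.216, 3.132, -0.0]
wrist_force: [0.9, 0.7, -0.1]
opening: 0.0857
grasp_force: 0.0
t: 35.05
eef_pos: [0.6204, -0.0167, 0.2985]
orientation: [0.216, -3.133, -0.0]
wrist_force: [-0.2, 0.5, -0.1]
opening: 0.0852
grasp_force: 0.0
z 0.014 ([626.7, -16.0], 106.2, 64.3, 7.5, [256.0, 153.0])
z 0.026 ([624.3, -16.3], 103.2, 62.5, 7.5, [256.0, 153.0])
z 0.04 ([621.4, -16.7], 99.7, 60.4, 7.5, [256.0, 153.0])
{'t': 35.1, 'shift': [64.9, 391.2, 178.3], 'turn': 0.211, 'yaw': -172.1, 'tilt': [-0.002, -0.0003], 'pos': [0.6203, -0.0167, 0.2982]}
```

```bash
python3 -m crank '[0,0,0,0,0,0.105,1, 0,0,0,0,0,0.106,1, 6,36,16,0,0,0,1, 6,36,16,0,0,0,1, 6,36,16,0,0,0,1]'
python3 -m crank '[6,36,16,0,0,0,1, 6,36,16,0,0,0,1, 6,36,16,0,0,0,1, 6,36,16,0,0,0,1, 6,35,16,0,0,0,1]'
python3 -m crank '[6,35,16,0,0,0,1, 6,35,17,0,0,0,1, 5,34,17,0,0,0,1, 0,0,0,0,0,0,1, 0,0,0,0,0,0,1]'
python3 -m crank '[0,0,0,0,0,0,1, 0,0,0,0,0,0,1, 0,0,0,0,0,0,1, 0,0,0,0,0,0,1, 0,0,0,0,0,0,1]'
python3 m.py .5838 .3782 -.003 -184.2
```

```text
t: 35.6
eef_pos: [0.6101, 0.0931, 0.2496]
orientation: [-0.116, -3.138, 0.001]
wrist_force: [0.8, 0.3, -0.6]
opening: 0.0853
grasp_force: 0.0
t: 36.1
eef_pos: [0.593, 0.2742, 0.1695]
orientation: [-0.115, -3.138, 0.002]
wrist_force: [0.9, -0.1, -0.1]
opening: 0.0856
grasp_force: 0.0
t: 36.6
eef_pos: [0.5837, 0.378, 0.1193]
orientation: [-0.113, -3.137, 0.005]
wrist_force: [-0.0, -0.1, 1.1]
opening: 0.0853
grasp_force: 0.0
t: 37.1
eef_pos: [0.5847, 0.3777, 0.1217]
orientation: [0.116, 3.139, 0.0]
wrist_force: [0.6, 0.2, -0.4]
opening: 0.0852
grasp_force: 0.0
{'t': 37.1, 'shift': [0.9, 0.4, 124.7], 'turn': -0.0, 'yaw': 175.78, 'tilt': [0.0003, 0.0003], 'pos': [0.5847, 0.3777, 0.1217]}
z14 ([582.1, 379.7], 97.4, 58.7, -4.2, [257.0, 184.0])
```

```bash
python3 -m crank '[1,0,25,0,0,0,1, 0,0,25,0,0,0,1, 0,0,25,0,0,0,1, 0,0,25,0,0,0,1, 0,0,25,0,0,0,1]' 60
python3 -m crank '[0,0,0,0,0,0,0.5, 0,0,0,0,0,0,0.5, 0,0,0,0,0,0,0.5, 0,0,0,0,0,0,0.5, 0,0,0,0,0,0,0.5]'
python3 -m crank '[0,0,-8,0,0,0,0.5, 0,0,-20,0,0,0,0.5, 0,0,-25,0,0,-0.105,0.5, 0,0,-25,0,0,-0.106,0.5, 0,0,-35,0,0,0,0.5]'
python3 -c "
from h import *
print(delta(.621,-.0168,.11,-172.07))"
```

```text
t: 37.65
eef_pos: [0.5835, 0.3779, -0.0046]
orientation: [0.115, 3.139, 0.0]
wrist_force: [-0.1, 0.0, 0.5]
opening: 0.0857
grasp_force: 0.0
t: 38.15
eef_pos: [0.5838, 0.3783, -0.0026]
orientation: [0.115, 3.139, 0.001]
wrist_force: [-1.4, -0.4, 1.3]
opening: 0.0585
grasp_force: 67.7
t: 38.65
eef_pos: [0.5827, 0.3774, 0.109]
orientation: [0.221, -3.131, 0.003]
wrist_force: [0.1, 0.9, -2.3]
opening: 0.0585
grasp_force: 67.4
{'t': 38.65, 'shift': [16.4, -395.7, -0.4], 'turn': 0.002, 'yaw': -171.94, 'tilt': [-0.0025, -0.0018], 'pos': [0.5827, 0.3774, 0.109]}
```

```bash
python3 -m crank '[2,-36,0,0,0,0,0.5, 2,-36,0,0,0,0,0.5, 2,-36,0,0,0,0,0.5, 2,-36,0,0,0,0,0.5, 1,-36,0,0,0,0,0.5]'
python3 -m crank '[2,-36,0,0,0,0,0.5, 1,-36,0,0,0,0,0.5, 1,-36,0,0,0,0,0.5, 2,-36,0,0,0,0,0.5, 1,-36,0,0,0,0,0.5]'
python3 -m crank '[1,-36,0,0,0,0,0.5, 0,0,20,0,0,0,0.5, 0,0,15,0,0,0,0.5, 0,0,0,0,0,0,0.5, 0,0,0,0,0,0,0.5]'
python3 -m crank '[0,0,0,0,0,0,0.5, 0,0,0,0,0,0,0.5, 0,0,0,0,0,0,0.5, 0,0,0,0,0,0,0.5, 0,0,0,0,0,0,0.5]'
python3 -c "
from h import *
for i in range(2):print(delta(.621,-.0168,.0375,-172.07));snap('wrist')"
```

```text
t: 39.15
eef_pos: [0.5991, 0.197, 0.11]
orientation: [-0.217, 3.134, 0.0]
wrist_force: [1.2, -0.4, -1.8]
opening: 0.0587
grasp_force: 67.4
t: 39.65
eef_pos: [0.617, 0.0177, 0.11]
orientation: [-0.216, 3.134, 0.0]
wrist_force: [0.7, -0.4, -1.7]
opening: 0.058
grasp_force: 67.4
t: 40.15
eef_pos: [0.6209, -0.0161, 0.0743]
orientation: [0.218, -3.133, 0.001]
wrist_force: [-0.3, 0.7, -1.4]
opening: 0.0584
grasp_force: 67.4
t: 40.65
eef_pos: [0.6211, -0.0165, 0.0745]
orientation: [-0.216, 3.134, -0.0]
wrist_force: [0.0, 0.3, -3.0]
opening: 0.0585
grasp_force: 67.4
{'t': 40.65, 'shift': [0.2, -0.3, 37.0], 'turn': -0.0, 'yaw': -172.1, 'tilt': [0.0002, -0.0], 'pos': [0.6211, -0.0165, 0.0745]}
{'t': 40.7, 'shift': [0.1, -0.3, 36.9], 'turn': -0.001, 'yaw': -172.1, 'tilt': [0.0001, -0.0001], 'pos': [0.6211, -0.0165, 0.0744]}
```

```bash
python3 -m crank '[0,0,12,0,0,0,0.5, 0,0,12,0,0,0,0.5, 0,0,9,0,0,0,0.5, 0,0,3,0,0,0,0.5, 0,0,1,0,0,0,0.5]'
python3 -m crank '[0,0,0,0,0,0,0.5, 0,0,0,0,0,0,0.85, 0,0,0,0,0,0,0.85, 0,0,0,0,0,0,0.85, 0,0,-15,0,0,0,0.85]'
python3 -m crank '[0,0,-30,0,0,0,1, 0,0,-40,0,0,0,1, 0,0,-40,0,0,0,1, 0,0,-40,0,0,0,1, 0,0,-40,0,0,0,1]'
python3 -m crank '[0,0,-30,0,0,0,1, 0,0,-25,0,0,0,1, 0,0,0,0,0,0,1, 0,0,0,0,0,0,1, 0,0,0,0,0,0,1]'
python3 - <<'E'
from h import *
d=snap("wrist","w13")
for r in greys(d,.054):
    if abs(r[1]-99)<12 and abs(r[2]-59)<8: print('z',r)
print(delta(.4613,.3828,.3,-169.9))
E
```

```text
t: 41.25
eef_pos: [0.621, -0.0168, 0.0373]
orientation: [0.217, -3.134, 0.001]
wrist_force: [-2.2, 0.1, 2.1]
opening: 0.0583
grasp_force: 68.0
t: 41.75
eef_pos: [0.6197, -0.0167, 0.0505]
orientation: [0.216, -3.13, 0.0]
wrist_force: [-0.3, -0.7, -0.6]
opening: 0.0726
grasp_force: 0.0
t: 42.25
eef_pos: [0.6208, -0.0168, 0.2457]
orientation: [-0.216, 3.132, -0.0]
wrist_force: [0.5, -0.6, 0.8]
opening: 0.0856
grasp_force: 0.0
t: 42.75
eef_pos: [0.6207, -0.0165, 0.2966]
orientation: [0.216, -3.133, -0.0]
wrist_force: [-0.2, -0.5, 0.0]
opening: 0.0855
grasp_force: 0.0
z ([620.6, -16.6], 99.8, 60.3, 7.8, [256.0, 155.0])
{'t': 42.8, 'shift': [86.9, 421.1, -3.5], 'turn': -0.038, 'yaw': -172.1, 'tilt': [-0.0017, -0.0002], 'pos': [0.6207, -0.0165, 0.2963]}
```

```bash
python3 -m crank '[0,0,0,0,0,-0.038,1, 7,35,14,0,0,0,1, 7,35,14,0,0,0,1, 7,35,14,0,0,0,1, 7,35,14,0,0,0,1]'
python3 -m crank '[7,35,15,0,0,0,1, 7,35,15,0,0,0,1, 7,35,15,0,0,0,1, 7,35,15,0,0,0,1, 7,35,15,0,0,0,1]'
python3 -m crank '[8,35,15,0,0,0,1, 8,35,15,0,0,0,1, 8,36,15,0,0,0,1, 0,0,0,0,0,0,1, 0,0,0,0,0,0,1]'
python3 -m crank '[0,0,0,0,0,0,1, 0,0,0,0,0,0,1, 0,0,0,0,0,0,1, 0,0,0,0,0,0,1, 0,0,0,0,0,0,1]'
python3 m.py .4613 .3826 -.003 -169.9
```

```text
t: 43.3
eef_pos: [0.568, 0.1173, 0.2398]
orientation: [0.275, -3.128, 0.001]
wrist_force: [0.5, 0.1, 0.2]
opening: 0.0858
grasp_force: 0.0
t: 43.8
eef_pos: [0.5028, 0.2834, 0.1649]
orientation: [0.276, -3.129, 0.002]
wrist_force: [1.3, 0.8, -0.3]
opening: 0.0854
grasp_force: 0.0
t: 44.3
eef_pos: [0.461, 0.3827, 0.12]
orientation: [0.278, -3.128, 0.004]
wrist_force: [0.4, -0.0, -0.3]
opening: 0.0856
grasp_force: 0.0
t: 44.8
eef_pos: [0.462, 0.3824, 0.1215]
orientation: [-0.275, 3.129, 0.0]
wrist_force: [0.6, -0.7, 0.2]
opening: 0.0856
grasp_force: 0.0
{'t': 44.8, 'shift': [0.7, 0.3, 124.5], 'turn': -0.001, 'yaw': -169.96, 'tilt': [0.0002, 0.0002], 'pos': [0.462, 0.3824, 0.1215]}
z14 ([459.9, 383.7], 97.6, 58.7, 10.0, [257.0, 182.0])
```

```bash
python3 -m crank '[1,0,25,0,0,0,1, 0,0,25,0,0,0,1, 0,0,25,0,0,0,1, 0,0,25,0,0,0,1, 0,0,25,0,0,0,1]' 60
python3 -m crank '[0,0,0,0,0,0,0.5, 0,0,0,0,0,0,0.5, 0,0,0,0,0,0,0.5, 0,0,0,0,0,0,0.5, 0,0,0,0,0,0,0.5]'
python3 -m crank '[0,0,-8,0,0,0,0.5, 0,0,-20,0,0,0,0.5, 0,0,-30,0,0,0.038,0.5, 0,0,-40,0,0,0,0.5, 0,0,-30,0,0,0,0.5]'
python3 -c "
from h import *
print(delta(.621,-.0168,.12,-172.07))"
```

```text
t: 45.35
eef_pos: [0.4608, 0.3825, -0.0046]
orientation: [-0.276, 3.129, 0.0]
wrist_force: [0.5, -0.0, -0.0]
opening: 0.0853
grasp_force: 0.0
t: 45.85
eef_pos: [0.461, 0.3829, -0.0028]
orientation: [-0.276, 3.129, 0.002]
wrist_force: [-1.2, 0.6, 0.6]
opening: 0.0584
grasp_force: 67.2
t: 46.35
eef_pos: [0.4613, 0.3827, 0.1277]
orientation: [-0.216, 3.132, 0.002]
wrist_force: [-0.1, 0.8, -0.8]
opening: 0.0581
grasp_force: 67.0
{'t': 46.35, 'shift': [-103.1, -417.7, 7.4], 'turn': -0.001, 'yaw': -172.1, 'tilt': [0.002, 0.0015], 'pos': [0.4613, 0.3827, 0.1277]}
```

```bash
python3 -m crank '[-8,-35,0,0,0,0,0.5, -8,-35,0,0,0,0,0.5, -9,-35,0,0,0,0,0.5, -9,-35,0,0,0,0,0.5, -8,-35,0,0,0,0,0.5]'
python3 -m crank '[-9,-35,0,0,0,0,0.5, -9,-35,0,0,0,0,0.5, -8,-35,0,0,0,0,0.5, -9,-35,0,0,0,0,0.5, -9,-35,0,0,0,0,0.5]'
python3 -m crank '[-9,-34,0,0,0,0,0.5, -8,-34,0,0,0,0,0.5, 0,0,20,0,0,0,0.5, 0,0,18,0,0,0,0.5, 0,0,0,0,0,0,0.5]'
python3 -m crank '[0,0,0,0,0,0,0.5, 0,0,0,0,0,0,0.5, 0,0,0,0,0,0,0.5, 0,0,0,0,0,0,0.5, 0,0,0,0,0,0,0.5]'
python3 -c "
from h import *
for i in range(2):print(delta(.621,-.0168,.0512,-172.07));snap('wrist')"
```

```text
t: 46.85
eef_pos: [0.5268, 0.2136, 0.1252]
orientation: [-0.217, 3.133, 0.001]
wrist_force: [0.6, 1.3, -1.1]
opening: 0.0584
grasp_force: 67.0
t: 47.35
eef_pos: [0.5945, 0.0462, 0.1252]
orientation: [-0.216, 3.133, 0.0]
wrist_force: [0.4, 0.7, -2.0]
opening: 0.0587
grasp_force: 67.0
t: 47.85
eef_pos: [0.6185, -0.0178, 0.0835]
orientation: [0.214, -3.129, -0.0]
wrist_force: [-0.4, 0.2, -1.6]
opening: 0.0582
grasp_force: 66.9
t: 48.35
eef_pos: [0.6204, -0.0172, 0.0869]
orientation: [-0.217, 3.133, -0.0]
wrist_force: [0.5, -0.6, -2.3]
opening: 0.0583
grasp_force: 67.0
{'t': 48.35, 'shift': [-0.6, 0.3, 35.7], 'turn': -0.0, 'yaw': -172.09, 'tilt': [0.0007, 0.0], 'pos': [0.6204, -0.0172, 0.0869]}
{'t': 48.4, 'shift': [-0.7, 0.3, 35.4], 'turn': -0.0, 'yaw': -172.09, 'tilt': [0.0004, -0.0], 'pos': [0.6203, -0.0172, 0.0866]}
```

```bash
python3 -m crank '[-0.7,0.3,12,0,0,0,0.5, 0,0,12,0,0,0,0.5, 0,0,7,0,0,0,0.5, 0,0,3,0,0,0,0.5, 0,0,1,0,0,0,0.5]'
python3 -m crank '[0,0,0,0,0,0,0.5, 0,0,0,0,0,0,0.85, 0,0,0,0,0,0,0.85, 0,0,0,0,0,0,0.85, 0,0,-15,0,0,0,0.85]'
python3 -m crank '[0,0,-30,0,0,0,1, 0,0,-40,0,0,0,1, 0,0,-40,0,0,0,1, 0,0,-40,0,0,0,1, 0,0,-40,0,0,0,1]'
python3 -m crank '[0,0,-30,0,0,0,1, 0,0,-20,0,0,0,1, 0,0,0,0,0,0,1, 0,0,0,0,0,0,1, 0,0,0,0,0,0,1]'
python3 - <<'E'
from h import *
d=snap("wrist","w14")
for r in greys(d,.068):
    if abs(r[1]-99)<12 and abs(r[2]-59)<8: print('z',r)
d=snap("wrist")
for r in greys(d,.068):
    if abs(r[1]-99)<12 and abs(r[2]-59)<8: print('z',r)
for r in darkbase(d): print('dark',r)
a=snap("scene");b=snap("side")
import itertools
for n,d in(("a",a),("b",b)):
    cv2.imwrite(f"pics/end_{n}.png",d["pixels"])
print(delta(.672,-.202,.3,-172))
c=np.vstack([cv2.resize(a["pixels"][190:290,130:310],(720,400),interpolation=cv2.INTER_CUBIC)[:300],cv2.resize(b["pixels"][190:325,200:380],(400,300),interpolation=cv2.INTER_CUBIC).repeat(1,0) if 0 else cv2.resize(b["pixels"][190:265,200:380],(720,300),interpolation=cv2.INTER_CUBIC)])
cv2.imwrite("pics/both.png",c)
E
```

```text
t: 48.95
eef_pos: [0.6208, -0.0171, 0.0512]
orientation: [0.216, -3.134, 0.001]
wrist_force: [-1.8, -0.2, 0.5]
opening: 0.0582
grasp_force: 67.3
t: 49.45
eef_pos: [0.6196, -0.017, 0.0646]
orientation: [0.216, -3.13, 0.0]
wrist_force: [-0.6, -0.1, -0.3]
opening: 0.0727
grasp_force: 0.0
t: 49.95
eef_pos: [0.6206, -0.0172, 0.2598]
orientation: [-0.216, 3.132, -0.0]
wrist_force: [1.0, 0.0, 0.6]
opening: 0.0854
grasp_force: 0.0
t: 50.45
eef_pos: [0.6205, -0.0168, 0.3055]
orientation: [0.216, -3.133, -0.0]
wrist_force: [0.2, 1.5, -0.9]
opening: 0.0855
grasp_force: 0.0
z ([621.2, -16.8], 100.1, 60.3, 7.6, [256.0, 157.0])
z ([621.1, -16.8], 100.2, 60.2, 7.6, [256.0, 157.0])
dark ([696.8, -254.0], 226.3, 101.6, -61.5, [101.0, 179.0])
dark ([621.5, -17.9], 145.1, 128.4, 7.9, [255.0, 147.0])
dark ([502.9, -238.6], 144.0, 104.4, -88.2, [103.0, 39.0])
{'t': 50.65, 'shift': [-25.1, -190.4, 5.6], 'turn': -0.002, 'yaw': -172.1, 'tilt': [-0.0013, -0.0004], 'pos': [0.6207, -0.017, 0.3056]}
```

The pile is within 1 mm of the mark. Now the nozzle: I hover above the mister with the fingers shut and measure the cap.

```bash
python3 -m crank '[-5,-33,-5,0,0,0,0, -5,-33,-5,0,0,0,0, -4,-33,-5,0,0,0,0, -4,-33,-5,0,0,0,0, -4,-33,-5,0,0,0,0]' 40
python3 -m crank '[-1,-30,0,0,0,0,0, 0,0,0,0,0,0,0, 0,0,0,0,0,0,0, 0,0,0,0,0,0,0, 0,0,0,0,0,0,0]'
python3 - <<'E'
from h import *
print(delta(.671,-.207,.33,-172))
d=snap("wrist","w15");im=d["pixels"]
h=cv2.cvtColor(im,cv2.COLOR_BGR2HSV)
print(project(d,[[.671,-.207,.186],[.671,-.207,.139]]).round())
for p in range(120,240,8):print(p,h[p,200:320:8,2].tolist())
b=snap("side");s=snap("scene")
c=np.zeros((600,800,3),np.uint8)
c[:384,:512]=im
c[384:584,:400]=cv2.resize(b["pixels"][180:280,220:420],(400,200),interpolation=cv2.INTER_CUBIC)
c[384:584,400:]=cv2.resize(s["pixels"][190:290,140:340],(400,200),interpolation=cv2.INTER_CUBIC)
cv2.imwrite("pics/comp.png",c)
E
```

```text
t: 51.15
eef_pos: [0.6654, -0.1786, 0.3311]
orientation: [0.217, -3.133, 0.0]
wrist_force: [0.4, 1.3, -0.2]
opening: 0.0119
grasp_force: 0.0
t: 51.65
eef_pos: [0.6704, -0.206, 0.3317]
orientation: [-0.218, 3.134, -0.0]
wrist_force: [0.2, -0.1, -0.5]
opening: 0.0002
grasp_force: 0.0
{'t': 51.65, 'shift': [-0.4, -1.1, 1.7], 'turn': -0.001, 'yaw': -172.04, 'tilt': [0.0004, -0.0001], 'pos': [0.6704, -0.206, 0.3317]}
[[255. 178.]
 [255. 166.]]
120 [192, 195, 190, 189, 107, 101, 62, 69, 76, 86, 86, 186, 180, 176, 176]
128 [176, 106, 99, 96, 36, 41, 36, 71, 81, 72, 84, 190, 191, 193, 192]
136 [98, 101, 101, 96, 38, 38, 49, 87, 94, 68, 85, 196, 195, 195, 193]
144 [103, 102, 98, 102, 36, 75, 131, 151, 164, 169, 86, 189, 190, 188, 185]
152 [98, 93, 94, 98, 36, 88, 93, 121, 160, 177, 170, 184, 186, 188, 193]
160 [92, 108, 94, 92, 57, 91, 27, 13, 1, 81, 185, 184, 183, 186, 182]
168 [93, 148, 189, 192, 80, 81, 12, 18, 19, 14, 156, 102, 145, 185, 178]
176 [97, 185, 174, 176, 182, 52, 6, 16, 5, 10, 41, 62, 130, 175, 173]
184 [189, 187, 188, 189, 189, 185, 17, 4, 8, 11, 178, 177, 182, 183, 182]
192 [182, 180, 187, 189, 190, 191, 183, 20, 66, 190, 180, 177, 180, 186, 185]
200 [181, 172, 171, 175, 179, 182, 184, 185, 189, 190, 190, 190, 192, 194, 198]
208 [188, 191, 191, 187, 180, 179, 179, 180, 184, 184, 184, 183, 183, 184, 188]
216 [184, 182, 176, 176, 181, 185, 182, 173, 174, 176, 177, 179, 177, 179, 178]
224 [176, 180, 180, 181, 178, 182, 183, 182, 181, 178, 173, 171, 181, 177, 177]
232 [178, 179, 177, 173, 174, 182, 184, 180, 177, 177, 180, 184, 184, 186, 185]
```

View pics/comp.png

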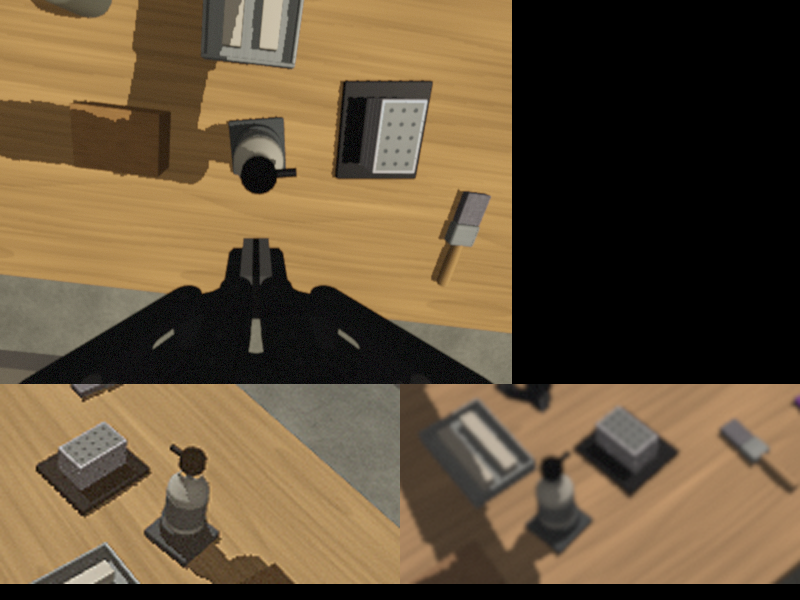

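The wrist view shows the square pile with a clear margin on the base at (400,135). The mister cap is a black disc at about (258,175), with a spout to the right ending at (296,173). Both sticks are in the tray, and the two outside views show the pile flat and square.

Run:
```python
from h import *
d=snap("wrist");h=cv2.cvtColor(d["pixels"],cv2.COLOR_BGR2HSV)
m=(h[...,2]<45).astype(np.uint8);m[:150]=0;m[215:]=0;m[:,:225]=0;m[:,300:]=0
m=cv2.morphologyEx(m,cv2.MORPH_OPEN,cv2.getStructuringElement(cv2.MORPH_ELLIPSE,(17,17)))
for c in cv2.findContours(m,0,1)[0]:
    e=cv2.fitEllipse(c);print(e)
    w=onplane(d,[e[0]],.186)[0];print(w,delta(w[0],w[1],.196,-172))
```

```text
((258.4795227050781, 174.29837036132812), (34.4277229309082, 35.87626647949219), 166.26934814453125)
[ 0.66709312 -0.20403031] {'t': 51.85, 'shift': [3.1, 2.7, 135.7], 'turn': -0.001, 'yaw': -172.05, 'tilt': [0.0005, -0.0001], 'pos': [0.6704, -0.2063, 0.3317]}
```

```bash
python3 -m crank '[1,1,28,0,0,0,0, 1,1,28,0,0,0,0, 0,0,28,0,0,0,0, 0,0,28,0,0,0,0, 0,0,25,0,0,0,0]'
python3 -m crank '[0,0,0,0,0,0,0, 0,0,0,0,0,0,0, 0,0,0,0,0,0,0, 0,0,0,0,0,0,0, 0,0,0,0,0,0,0]'
python3 -c "
from h import *
print(delta(.668,-.204,.174,-172))"
```

```text
t: 52.35
eef_pos: [0.6679, -0.2048, 0.1929]
orientation: [0.217, -3.134, -0.0]
wrist_force: [-0.0, 0.3, -0.2]
opening: 0.0002
grasp_force: 0.0
t: 52.85
eef_pos: [0.6686, -0.2053, 0.1957]
orientation: [-0.216, 3.132, -0.001]
wrist_force: [-1.0, 0.4, 0.2]
opening: 0.0001
grasp_force: 0.0
{'t': 52.85, 'shift': [0.4, 1.4, 21.7], 'turn': -0.002, 'yaw': -172.11, 'tilt': [0.002, -0.0003], 'pos': [0.6686, -0.2053, 0.1957]}
```

```bash
python3 -m crank '[0,1,5,0,0,0,0, 0,0,5,0,0,0,0, 0,0,5,0,0,0,0, 0,0,4,0,0,0,0, 0,0,0,0,0,0,0]'
python3 -m crank '[0,0,2,0,0,0,0, 0,0,2,0,0,0,0, 0,0,0,0,0,0,0, 0,0,0,0,0,0,0, 0,0,0,0,0,0,0]'
```

```text
t: 53.35
eef_pos: [0.6684, -0.2043, 0.1781]
orientation: [-0.217, 3.131, -0.002]
wrist_force: [-2.8, 3.0, 10.4]
opening: -0.0
grasp_force: 5.0
t: 53.85
eef_pos: [0.6685, -0.2044, 0.178]
orientation: [-0.218, 3.128, -0.005]
wrist_force: [-6.9, 6.0, 21.5]
opening: -0.0003
grasp_force: 10.6
```

The cap is at its stop: z = 0.178 m, which is 8 mm of travel, and the force is well past the spring's. I release it and back off.

```bash
python3 -m crank '[0,0,-10,0,0,0,0, 0,0,-15,0,0,0,0, 0,0,-30,0,0,0,0, 0,0,-40,0,0,0,0, 0,0,-40,0,0,0,0]'
python3 -m crank '[0,30,0,0,0,0,0, 0,0,0,0,0,0,0, 0,0,0,0,0,0,0, 0,0,0,0,0,0,0, 0,0,0,0,0,0,0]'
python3 - <<'E'
from h import *
d=snap("wrist","w16");h=cv2.cvtColor(d["pixels"],cv2.COLOR_BGR2HSV)
print(delta(.6,0,.3))
for r in greys(d,.068):
    if abs(r[1]-99)<12 and abs(r[2]-59)<8: print('pile',r)
m=((h[...,1]<60)&(h[...,2]>120)).astype(np.uint8)
m=cv2.morphologyEx(m,cv2.MORPH_OPEN,np.ones((5,5)))
for r in rects(d,m,.03,300):print('light',r)
a=snap("scene")["pixels"];b=snap("side")["pixels"]
for n,x in(("a",a),("b",b)):
    y=cv2.imread(f"pics/end_{n}.png");df=(cv2.absdiff(x,y).max(2)>60).astype(np.uint8)
    df=cv2.morphologyEx(df,cv2.MORPH_OPEN,np.ones((3,3)))
    print(n,[cv2.boundingRect(c) for c in cv2.findContours(df,0,1)[0]])
E
```

```text
t: 54.35
eef_pos: [0.6675, -0.2043, 0.3068]
orientation: [0.216, -3.132, -0.0]
wrist_force: [0.8, -0.0, 0.6]
opening: -0.0
grasp_force: 0.0
t: 54.85
eef_pos: [0.6638, -0.175, 0.3053]
orientation: [0.215, -3.132, 0.0]
wrist_force: [-1.1, -0.5, 0.5]
opening: -0.0
grasp_force: 0.0
{'t': 54.9, 'shift': [39.3, 182.1, 5.6], 'turn': None, 'yaw': -172.14, 'tilt': [-0.0015, -0.0002], 'pos': [0.6638, -0.175, 0.3055]}
pile ([621.3, -17.6], 100.5, 60.6, 7.5, [383.0, 140.0])
light ([979.4, 300.9], 161.0, 77.8, 63.0, [485.0, 359.0])
light ([1020.9, -454.1], 234.1, 144.8, -89.9, [57.0, 318.0])
light ([765.6, 156.9], 36.6, 36.6, -89.0, [456.0, 244.0])
light ([625.7, -0.6], 109.1, 65.5, 7.6, [383.0, 140.0])
light ([515.3, -214.1], 75.6, 54.0, 0.3, [241.0, 36.0])
a [(118, 306, 36, 35), (147, 281, 43, 28), (193, 276, 25, 19), (222, 239, 3, 5), (192, 233, 18, 29), (222, 225, 13, 16), (160, 212, 25, 27), (173, 204, 25, 27), (182, 199, 40, 30), (107, 187, 82, 84), (149, 179, 30, 25), (99, 153, 41, 30), (145, 149, 38, 28), (138, 102, 4, 5), (233, 97, 39, 76), (185, 70, 51, 132), (234, 68, 25, 15), (265, 60
[... 757 characters left out ...]
41, 73), (247, 107, 42, 51), (38, 96, 113, 153), (146, 90, 4, 5), (151, 88, 13, 8), (129, 85, 13, 11), (106, 79, 6, 4), (35, 77, 3, 3), (45, 74, 5, 5), (115, 72, 9, 8), (53, 72, 3, 3), (125, 68, 4, 7), (56, 68, 3, 3), (336, 63, 4, 3), (331, 59, 3, 3), (338, 56, 3, 3), (81, 52, 7, 5), (339, 51, 6, 4), (92, 48, 5, 4), (341, 46, 4, 4), (330, 46, 6, 7), (329, 41, 7, 3), (290, 40, 3, 3), (109, 38, 3, 3), (342, 37, 4, 5), (338, 36, 3, 3), (330, 36, 4, 3), (141, 36, 148, 73), (116, 34, 4, 4), (194, 32, 11, 8), (122, 31, 3, 3), (133, 25, 4, 3), (347, 24, 11, 18), (290, 22, 64, 92), (248, 17, 4, 5), (141, 16, 16, 9), (287, 8, 3, 5), (161, 5, 15, 9), (56, 0, 186, 92), (191, 0, 3, 2), (176, 0, 11, 10)]
```

The pile is unmoved and centred on the mark, the cap was pressed to its stop and released, and the arm is clear, so I hand in.

```bash
python3 -c "
from station import ctrl
print(ctrl.hand_in())"
```

```text
the job is handed in; nothing more can be done
None
```

I handed the job in at about 55 s: both sticks are in the tray, the four plates I found are stacked square within about 1 mm of the outline, and the nozzle cap was pressed to its stop and released, though I did not check afterwards that it sprang back up.

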